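# Clear the coffee things onto the tray, handles to the front

## Robot

A 7-joint arm with a two-finger parallel gripper is mounted at the origin on the work surface; the furniture and walls round the work are solid. World frame = base frame: x ahead of the robot, y to its left, z up, the work surface at z = 0. Lengths are in m, angles in rad, forces in N, time in s.
With the tool pointing down it reaches from about 0.4 to 0.85 m from the base axis. Payload 4.5 kg.
Tool frame: the origin (TCP) lies between the finger pads; the fingertips stand 11 mm ahead of it and the grasp point (between the pads) lies 8 mm behind it (r.nose_length is the distance from the TCP to the fingertips, in m); z points along the fingers, y is the line along which they close (so a half turn about z gives the same grasp; the last joint's range is limited). The gripper opens to 88 mm and grips with 3 to 60 N. Pads are 18 mm wide; open, the fingers measure 123 mm over their backs; the gripper's body (75 mm by 187 mm) begins 45 mm behind the grasp point.
Start: joints at [1.206, 0.689, -0.195, 1.565, 0.157, 0.902, -0.215], TCP at [0.243, -0.576, 0.25] pointing down, gripper open.
Joint ranges: [-3.01, 3.01], [-0.46, 2.08], [-1.47, 1.51], [0.13, 2.56], [-1, 4.14], [0.04, 2.09], [-2.66, 2.66]. Speed limits (rad/s): [2.57, 2.57, 3.14, 3.14, 3.14, 3.14, 3.14].

## Interface

Orientations are given as a unit quaternion [x, y, z, w].
In Python, from plant import get_state, snapshot, camera_model, r gives the robot as it stands.
- The arm moves only by the shell command python3 -m inch 'ROWS' [FORCE]. ROWS is text: rows parted by semicolons, each of 7 numbers parted by spaces: the opening, from -1 (shut) to 1 (fully open), then the shift along the tool's x, y, z in m, then the turn, a rotation vector about the tool's x, y, z in rad. A call has 1 to 20 rows; each row shifts and turns the commanded pose from where the row before left it, along the tool's axes as they then stand; what a row does not reach is not made up. A row lasts 1/12 s, in which the tool goes at most 41.7 mm and 7.16 degrees, less where a joint would pass 70% of its speed; a pose out of reach is approached as far as the arm can. A call is refused whole if a number of a shift passes 0.0417 or a number of a turn 0.125, either way. A call with a gripper value outside its range is refused whole. The fingers move at their own pace and stop on an object; FORCE is the grip in N (left out, the last holds). Time passes only in rows, so rows that do not move let the fingers close. It gives the time, the measured TCP pose, the force, the opening and the grip force at its end, in the units of the state.
- get_state(): the state, without advancing time (a new reading comes with each control period).
- snapshot(name): name is "side" or "top"; returns (picture, depth): 384x512x3 uint8, red, green, blue; 384x512 float32, m along the optical axis (not along the pixel's ray), 0 where there is no reading.
- camera_model(name): a dict with "intrinsics" (3x3 intrinsics, pixels), "view" (4x4, takes a point from world to camera coordinates). Camera axes: x right, y down, z forward; pixel columns grow to the right and rows downward; lengths in m; the calibration is good to about 2 mm. A picture is of the moment at which its call begins. camera_model takes no time and is no camera call.
- r.finish_job(): hands the job in; it is judged then, once.
The state is a dict: "clock": time; "q": joint angles; "qd": joint speeds; "joint_torque": joint torques, N m; "tool_pos": TCP position; "eef_rot": TCP orientation; "contact_force": force on the tool from outside, world axes, zero at the start; "moment": the same for the moment, N m; "opening": opening from 0.0 (shut) to 1.0 (fully open); "finger_force": force on a finger pad.
Only numpy, scipy, OpenCV 4.12 (cv2) and the standard library are available. Lean on these libraries where they do the work, as an engineer would, in place of code of your own. Each camera call takes 0.05 s, during which the arm holds its last target. There are 200 camera calls.

## Task

Clear up after the meeting: stack the three snack bowls on the wooden tray, small inside medium inside large, each sitting flat on the floor of the next, and stand every white mug upright on the floor of the tray beside them. All the handles, of the bowls and of the mugs, must point straight towards the tray's blue front edge; leave the staple carton and the eraser where they are.

Things in the scene. Friction and masses are not known exactly. Their poses are not given: they have to be found in the camera images.
- tray_floor (a point): wooden serving tray lying on the desk, fixed to it, 240 (its x) x 340 (its y) mm, rim 8 mm thick (12 mm at the blue edge) rising 6 mm above the tray's floor. The point is the centre of the floor's upper surface, 6 mm above the desk. Its -x edge, the long edge nearer the robot, is the front and is painted blue; the other edges are brown. z up
- tray_bearing (a point): not an object: an imaginary point 155 mm out from the tray's centre, straight out through the blue front edge; it only marks the direction in which the handles are to point (the tray's -x axis)
- bowl_large_mid (a point): large snack bowl, blue, loose, round with near upright walls, outer diameter 124 mm, 44 mm high, walls and floor 4 mm, with one straight bar handle; stands on the tray at the start, near its right-hand end, its handle turned anyhow. The point is on the bowl's axis half-way up (22 mm above its underside); x points from the axis out along the handle, z up
- bowl_large_handle (a point): grip point of that bowl's handle, 88 mm out from the axis along the bowl's x, 39 mm above the bowl's underside. The handle is a level bar 14 mm wide and 10 mm thick, its top flush with the rim, sticking out 46 mm from the wall (62 to 108 mm from the axis); pinch it across its width from above. 
- bowl_medium_mid (a point): medium snack bowl, green, loose, round with near upright walls, outer diameter 94 mm, 56 mm high, walls and floor 4 mm, with one straight bar handle; stands on the desk at the left. The point is on the bowl's axis half-way up (28 mm above its underside); x points from the axis out along the handle, z up
- bowl_medium_handle (a point): grip point of that bowl's handle, 73 mm out from the axis along the bowl's x, 51 mm above the bowl's underside. The handle is a level bar 14 mm wide and 10 mm thick, its top flush with the rim, sticking out 46 mm from the wall (47 to 93 mm from the axis); pinch it across its width from above. When the bowl sits in the next larger one its handle passes 6 mm above that one's rim and handle
- bowl_small_mid (a point): small snack bowl, yellow, loose, round with near upright walls, outer diameter 66 mm, 68 mm high, walls and floor 4 mm, with one straight bar handle; stands on the desk at the right. The point is on the bowl's axis half-way up (34 mm above its underside); x points from the axis out along the handle, z up
- bowl_small_handle (a point): grip point of that bowl's handle, 59 mm out from the axis along the bowl's x, 63 mm above the bowl's underside. The handle is a level bar 14 mm wide and 10 mm thick, its top flush with the rim, sticking out 46 mm from the wall (33 to 79 mm from the axis); pinch it across its width from above. When the bowl sits in the next larger one its handle passes 6 mm above that one's rim and handle
- mug_a_mid (a point): white coffee mug, loose, upright, outer diameter 56 mm, 62 mm high, wall 4 mm; the ear-shaped handle is 8 mm wide, spans 13 to 54 mm above the underside and ends 50 mm from the axis. The point is on the mug's axis half-way up (31 mm above its underside); x points out along the handle, z up. Three or four of the four mugs are present
- mug_b_mid (a point): white coffee mug, loose, upright, outer diameter 56 mm, 62 mm high, wall 4 mm; the ear-shaped handle is 8 mm wide, spans 13 to 54 mm above the underside and ends 50 mm from the axis. The point is on the mug's axis half-way up (31 mm above its underside); x points out along the handle, z up. Three or four of the four mugs are present
- mug_c_mid (a point): white coffee mug, loose, upright, outer diameter 56 mm, 62 mm high, wall 4 mm; the ear-shaped handle is 8 mm wide, spans 13 to 54 mm above the underside and ends 50 mm from the axis. The point is on the mug's axis half-way up (31 mm above its underside); x points out along the handle, z up. Three or four of the four mugs are present
- mug_d_mid (a point): white coffee mug, loose, upright, outer diameter 56 mm, 62 mm high, wall 4 mm; the ear-shaped handle is 8 mm wide, spans 13 to 54 mm above the underside and ends 50 mm from the axis. The point is on the mug's axis half-way up (31 mm above its underside); x points out along the handle, z up. Three or four of the four mugs are present
- staple_box: bystander: red and white carton of staples, 42x88x27 mm, on the desk right of the tray; origin at the centre of its underside
- eraser: bystander: white and blue eraser, 22x55x12 mm, on the desk left of the tray; origin at the centre of its underside
Not all that is in view belongs to the job. What is shaped like the part that bears mug_c_mid but pink or red is not meant.

How it is judged:
By the outcome, as a careful person would: the job done as asked, in the order asked, and still so for the second after the job is handed in, with the robot touching nothing.
Of mug_a, mug_b, mug_c, mug_d only 3 to 4 are there at a start; the rules pass over those that are not, and their reading is None.
At some moment in a run one of mug_a, mug_b, mug_c, mug_d, bowl_medium, bowl_small may be knocked a few centimetres aside while the robot is not near it.
It also fails if it takes over 200 s, if anything falls off the work surface, if the arm or the gripper's body presses on something with over 40 N, if the wrist force passes 120 N, or if a joint passes its speed limit or range.

## Working session

There is one attempt and no reset: what is moved stays moved. The work goes in short steps, Python scripts to look and compute and a shell command to move; the robot and the scene stay as the last step left them, time stands still between calls to the robot, and variables do not carry over. Pictures are saved under pics/ and viewed, at most 14 in all, crops included, and the job is handed in when it is done.

```bash
ls; mkdir -p pics; python3 - <<'E'
from plant import *
import cv2,numpy as np
s=get_state();print(s['clock'],s['tool_pos'],s['eef_rot'],s['opening'],r.nose_length)
for n in ('side','top'):
    im,d=snapshot(n);np.savez(f'{n}0.npz',im=im,d=d);cv2.imwrite(f'pics/{n}0.png',im[...,::-1])
    m=camera_model(n);print(n,np.round(m['intrinsics'],1).tolist(),np.round(m['view'],3).tolist(),(d>0).mean())
E
```

```text
pics
0.0 [ 0.24237359 -0.57540458  0.24891828] [ 9.80177570e-01  1.98118815e-01 -2.68143782e-04 -8.91855667e-04] 1.001824892046122 0.011
side [[402.1, 0.0, 252.2], [0.0, 402.1, 187.2], [0.0, 0.0, 1.0]] [[-0.928, -0.372, -0.001, 0.518], [-0.208, 0.521, -0.828, 0.083], [0.309, -0.768, -0.561, 1.499], [0.0, 0.0, 0.0, 1.0]] 0.9960072835286459
top [[414.1, 0.0, 247.0], [0.0, 414.1, 189.9], [0.0, 0.0, 1.0]] [[-0.023, -1.0, -0.013, 0.16], [-0.998, 0.024, -0.062, 0.49], [0.063, 0.011, -0.998, 1.684], [0.0, 0.0, 0.0, 1.0]] 0.9960225423177084
```

View pics/top0.png

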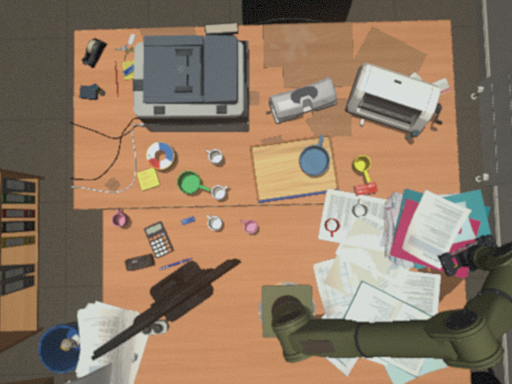

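View pics/side0.png

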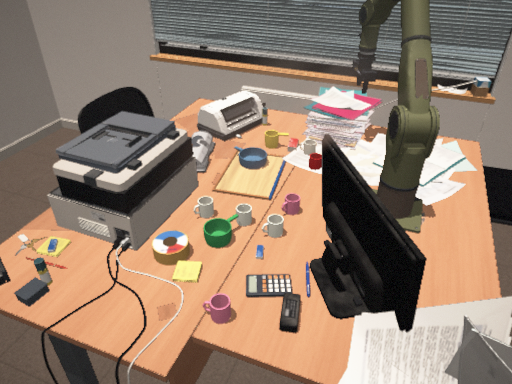

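The top view shows the tray around (294,170) with the blue bowl on it at (314,161), its handle pointing up. The green bowl is at (190,183) and the yellow bowl at (362,163). White mugs are at (215,157), (219,191), (215,223) and (360,209). The pink mugs (251,227) and (120,218) and the red one (332,227) are decoys. The side view agrees.

```bash
cat > h.py <<'E'
from plant import *
import cv2,numpy as np
def cloud(n,im,d):
    m=camera_model(n);K=np.array(m['intrinsics']);V=np.array(m['view'])
    v,u=np.mgrid[:384,:512]
    c=np.stack([(u-K[0,2])/K[0,0]*d,(v-K[1,2])/K[1,1]*d,d],-1)
    return (c-V[:3,3])@V[:3,:3]
def grab(n):
    im,d=snapshot(n);P=cloud(n,im,d);P[d<=0]=np.nan
    return im,cv2.cvtColor(im,cv2.COLOR_RGB2HSV),P
def yaw():
    x,y,_,_=get_state()['eef_rot'];return 2*np.arctan2(y,x)
def wrap(a):return (a+np.pi)%(2*np.pi)-np.pi
E
python3 - <<'E'
from h import *
G={}
for n in('top','side'):
    im,hsv,P=grab(n);G[n]=im,hsv,P
    print(n,'desk z',np.nanmedian(P[205:212,200:240,2]) if n=='top' else np.nanmedian(P[280:300,190:230,2]))
    z=P[...,2];ok=(z>.02)&(z<.1)&(P[...,0]>.3)&(P[...,0]<.72)&(abs(P[...,1])<.5)
    k,l,st,c=cv2.connectedComponentsWithStats(ok.astype(np.uint8))
    for i in range(1,k):
        if st[i,4]>25:
            p=P[l==i];print(c[i].round(),st[i,4],p.min(0).round(3),p.max(0).round(3),np.median(hsv[l==i],0))
im,hsv,P=G['top']
print('tray floor',np.nanmedian(P[165:185,265:285],(0,1)))
z=P[...,2];b=(hsv[...,0]>95)&(hsv[...,0]<130)&(hsv[...,1]>80)&(z<.02)
b[:185]=0;b[210:]=0;b[:,:245]=0;b[:,345:]=0
p=P[b];print(len(p),p.min(0),p.max(0),np.polyfit(p[:,1],p[:,0],1))
big=cv2.resize(im[125:245,150:380],None,fx=3.4,fy=3.4,interpolation=cv2.INTER_CUBIC);cv2.imwrite('pics/topcrop.png',big[...,::-1])
E
```

```text
top desk z -0.00021266003646391217
[317. 155.] 225 [ 0.548 -0.19   0.02 ] [ 0.712 -0.065  0.061] [103.  42. 129.]
[167. 155.] 314 [0.585 0.439 0.02 ] [0.7   0.499 0.059] [105. 104. 177.]
[215. 155.] 91 [0.605 0.246 0.021] [0.663 0.312 0.067] [ 20.  16. 172.]
[363. 166.] 186 [ 0.514 -0.347  0.02 ] [ 0.619 -0.282  0.076] [ 26.  151.  176.5]
[191. 183.] 175 [0.484 0.297 0.02 ] [0.577 0.432 0.066] [ 49.  98. 132.]
[366. 188.] 218 [ 0.457 -0.38   0.02 ] [ 0.513 -0.29   0.038] [  3. 136. 201.]
[220. 190.] 79 [0.461 0.222 0.021] [0.513 0.289 0.071] [ 21.  22. 179.]
[389. 214.] 262 [ 0.3  -0.48  0.02] [ 0.474 -0.389  0.1  ] [ 21.    7.5 173. ]
[361. 208.] 123 [ 0.376 -0.331  0.02 ] [ 0.448 -0.277  0.071] [ 36.  12. 177.]
[214. 222.] 77 [0.338 0.253 0.021] [0.398 0.313 0.072] [ 15.  20. 175.]
[249. 225.] 57 [0.322 0.112 0.021] [0.375 0.18  0.07 ] [172.  83. 185.]
[333. 226.] 107 [ 0.302 -0.217  0.021] [ 0.371 -0.161  0.07 ] [  3.  82. 171.]
side desk z -0.0005199176979208225
[316. 141.] 758 [ 0.3   -0.472  0.02 ] [ 0.47  -0.153  0.1  ] [  6.  36. 189.]
[273. 137.] 216 [ 0.509 -0.345  0.021] [ 0.614 -0.27   0.07 ] [ 21. 145. 167.]
[293. 143.] 88 [ 0.457 -0.38   0.02 ] [ 0.511 -0.28   0.031] [  3.  125.5 237. ]
[251. 156.] 352 [ 0.542 -0.19   0.02 ] [ 0.706 -0.053  0.053] [108.  48.  93.]
[292. 202.] 250 [0.314 0.115 0.02 ] [0.369 0.187 0.065] [173. 108. 153.]
[205. 205.] 273 [0.599 0.246 0.02 ] [0.656 0.318 0.063] [ 21.  31. 159.]
[227. 224.] 776 [0.453 0.238 0.02 ] [0.574 0.437 0.063] [ 66.  136.5 108.5]
[274. 224.] 315 [0.331 0.257 0.02 ] [0.393 0.322 0.064] [ 21.  30. 160.]
[175. 237.] 338 [0.58  0.446 0.021] [0.696 0.5   0.053] [ 30. 106. 215.]
tray floor [0.55399884 0.03312551 0.0057901 ]
67 [ 0.44608487 -0.16693686  0.00044949] [0.47814366 0.10098552 0.01818157] [-0.12157217  0.45822984]
```

View pics/topcrop.png

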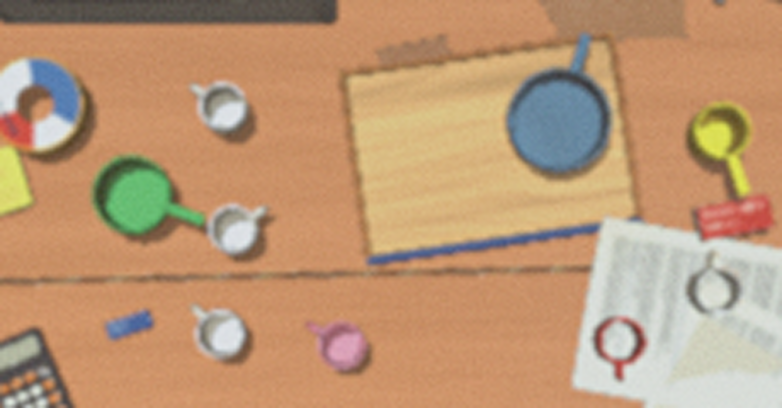

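```bash
cat >> h.py <<'E'
from scipy.optimize import least_squares
def fit(P,c0,R,h,base=0.,rh=None,hz=None):
    """rim circle -> centre; handle azimuth; P list of Nx3. rh: handle end radius, hz: handle z range above underside"""
    c=np.array(c0,float)
    for tol in(.02,.012,.008):
        d=np.hypot(P[:,0]-c[0],P[:,1]-c[1])
        m=(abs(P[:,2]-base-h)<.007)&(abs(d-R+.002)<tol)
        if m.sum()<8: return None
        p=P[m];c=least_squares(lambda v:np.hypot(p[:,0]-v[0],p[:,1]-v[1])-R+.002,c,loss='soft_l1',f_scale=.002).x
    d=np.hypot(P[:,0]-c[0],P[:,1]-c[1])
    q=P[(d>R+.006)&(d<rh+.004)&(P[:,2]-base>hz[0])&(P[:,2]-base<hz[1])]
    if len(q)<3: return c,len(p),None,len(q),p[:,2].max()
    v=(q[:,:2]-c);a=np.arctan2(*(v/np.linalg.norm(v,axis=1)[:,None]).sum(0)[::-1])
    a=np.arctan2(*np.median([[np.cos(a)*x+np.sin(a)*y,-np.sin(a)*x+np.cos(a)*y] for x,y in v],0)[::-1])+a
    return c,len(p),np.degrees(wrap(a)),len(q),np.median(p[:,2])
SP=dict(L=(.062,.044,.108,(.028,.05)),M=(.047,.056,.093,(.04,.063)),S=(.033,.068,.079,(.05,.075)),mug=(.028,.062,.05,(.012,.058)))
def meas(items):
    for n in('top','side'):
        im,hsv,P=grab(n);P=P[np.isfinite(P[...,0])]
        for k,c0,base in items:
            R,h,rh,hz=SP[k];f=fit(P,c0,R,h,base,rh,hz)
            print(n,k,None if f is None else (f[0].round(4),f[1],f[2] and round(f[2],1),f[3],round(f[4],3)))
E
python3 - <<'E'
from h import *
meas([('L',(.605,-.128),.006),('M',(.53,.385),0),('S',(.585,-.315),0),('mug',(.635,.275),0),('mug',(.487,.25),0),('mug',(.365,.28),0),('mug',(.405,-.305),0)])
im,hsv,P=grab('top')
print(P[209,352:370,2].round(3),im[209,352:370:2].tolist(),P[226,325:342,2].round(3))
# tray by colour
b=(hsv[...,0]>12)&(hsv[...,0]<27)&(im[...,0]>180)&(hsv[...,1]>70)&(im[...,1]>145)&(P[...,2]<.02)
b[:130]=0;b[215:]=0;b[:,:240]=0;b[:,350:]=0
k,l,st,c=cv2.connectedComponentsWithStats(b.astype(np.uint8));i=1+st[1:,4].argmax();print(st[i])
p=P[l==i];box=cv2.minAreaRect((p[:,:2]*1000).astype(np.float32));print(box,cv2.boxPoints(box))
b=(im[...,2]>im[...,0].astype(int)+15);b[:185]=0;b[210:]=0;b[:,:252]=0;b[:,338:]=0
p=P[b];print(len(p),np.polyfit(p[:,1],p[:,0],1),p.mean(0))
E
```

```text
top L (array([ 0.609, -0.127]), 105, np.float64(-19.3), 32, np.float64(0.05))
top M (array([0.5309, 0.3825]), 83, np.float64(-112.0), 32, np.float64(0.055))
top S (array([ 0.5877, -0.3145]), 63, np.float64(-164.1), 36, np.float64(0.067))
top mug (array([0.6324, 0.2727]), 44, np.float64(56.6), 6, np.float64(0.061))
top mug (array([0.487, 0.263]), 36, np.float64(73.0), 23, np.float64(0.061))
top mug (array([0.3643, 0.2807]), 34, np.float64(43.1), 10, np.float64(0.061))
top mug (array([ 0.4014, -0.3046]), 43, np.float64(4.2), 86, np.float64(0.062))
side L (array([ 0.604, -0.121]), 87, np.float64(-17.3), 22, np.float64(0.047))
side M (array([0.5258, 0.3892]), 132, np.float64(-112.4), 41, np.float64(0.054))
side S (array([ 0.5808, -0.3082]), 41, np.float64(-163.7), 29, np.float64(0.065))
side mug (array([0.6276, 0.2787]), 62, np.float64(57.4), 21, np.float64(0.059))
side mug (array([0.4815, 0.2707]), 68, np.float64(72.9), 18, np.float64(0.059))
side mug (array([0.3589, 0.2877]), 77, np.float64(45.1), 26, np.float64(0.059))
side mug (array([ 0.3957, -0.2976]), 32, np.float64(-0.0), 20, np.
[... 859 characters left out ...]
 illegal value
 ** On entry to DLASCL parameter number  5 had an illegal value
 ** On entry to DLASCL parameter number  4 had an illegal valueTraceback (most recent call last):
  File "<stdin>", line 11, in <module>
    c, resids, rank, s = lstsq(lhs, rhs, rcond)
                         ~~~~~^^^^^^^^^^^^^^^^^
    x, resids, rank, s = _umath_linalg.lstsq(a, b, rcond,
                         ~~~~~~~~~~~~~~~~~~~^^^^^^^^^^^^^
                                             signature=signature)
                                             ^^^^^^^^^^^^^^^^^^^^
    raise LinAlgError("SVD did not converge in Linear Least Squares")
numpy.linalg.LinAlgError: SVD did not converge in Linear Least Squares
```

```bash
cat >> h.py <<'E'
def plan(x,y,gz,yd):
    s=get_state();p=s['tool_pos'];a=np.radians(yd)
    print('t',round(s['clock'],1),'q',np.round(s['q'],2),'yaw',round(np.degrees(yaw()),1),'tilt',np.round(s['eef_rot'][2:],3),'pos',np.round(p,4),'op',round(s['opening'],3),'F',np.round(s['contact_force'],1),s['finger_force'])
    d=np.array([x-p[0],y-p[1]]);
    print('turn z',round(wrap(yaw()-a),3),'then shift x',(np.cos(a)*d[0]+np.sin(a)*d[1]).round(4),'y',(np.sin(a)*d[0]-np.cos(a)*d[1]).round(4),'z',round(p[2]-(gz-.008),4))
E
python3 -m inch '0 0 0 0 0 0 -.12;0 0 0 0 0 0 -.12;0 0 0 0 0 0 -.12;0 0 0 0 0 0 -.12;0 0 0 0 0 0 -.12;0 0 0 0 0 0 -.12;0 0 0 0 0 0 -.12;0 0 0 0 0 0 -.12;0 0 0 0 0 0 -.12;0 0 0 0 0 0 -.12;0 0 0 0 0 0 -.12;0 0 0 0 0 0 -.12;0 0 0 0 0 0 -.12;0 0 0 0 0 0 -.12;0 0 0 0 0 0 -.12;0 0 0 0 0 0 -.12;0 0 0 0 0 0 -.12;0 0 0 0 0 0 -.12;0 0 0 0 0 0 -.12;0 0 0 0 0 0 -.12' 40
python3 -c "from h import *;plan(.690,-.1516,.045,161.7)"
```

```text
clock: 2.02
tool_pos: [0.2425, -0.5761, 0.2497]
eef_rot: [0.168, 0.986, -0.0, -0.0]
contact_force: [0.1, -0.1, -0.4]
opening: 0.499
finger_force: 0.0
t 2.0 q [ 1.54  0.81 -0.85  1.55  0.66  1.1   1.76] yaw 160.7 tilt [-0. -0.] pos [ 0.2425 -0.5761  0.2497] op 0.499 F [ 0.1 -0.1 -0.4] 0.0
turn z -0.018 then shift x -0.2916 y 0.5435 z 0.2127
```

```bash
python3 -m inch '0 -.0146 .0272 0 0 0 -.018;0 -.0146 .0272 0 0 0 0;0 -.0146 .0272 0 0 0 0;0 -.0146 .0272 0 0 0 0;0 -.0146 .0272 0 0 0 0;0 -.0146 .0272 0 0 0 0;0 -.0146 .0272 0 0 0 0;0 -.0146 .0272 0 0 0 0;0 -.0146 .0272 0 0 0 0;0 -.0146 .0272 0 0 0 0;0 -.0146 .0272 0 0 0 0;0 -.0146 .0272 0 0 0 0;0 -.0146 .0272 0 0 0 0;0 -.0146 .0272 0 0 0 0;0 -.0146 .0272 0 0 0 0;0 -.0146 .0272 0 0 0 0;0 -.0146 .0272 0 0 0 0;0 -.0146 .0272 0 0 0 0;0 -.0146 .0272 0 0 0 0;0 -.0146 .0272 0 0 0 0'
python3 -m inch '0 0 0 0.03 0 0 0;0 0 0 0.03 0 0 0;0 0 0 0.03 0 0 0;0 0 0 0.03 0 0 0;0 0 0 0 0 0 0;0 0 0 0 0 0 0'
python3 -c "from h import *;plan(.690,-.1516,.045,161.7)"
```

```text
clock: 3.68
tool_pos: [0.6943, -0.1532, 0.2496]
eef_rot: [0.162, 0.987, -0.0, -0.0]
contact_force: [-0.1, -0.3, 0.1]
opening: 0.496
finger_force: 0.0
clock: 4.18
tool_pos: [0.6924, -0.1542, 0.1284]
eef_rot: [0.162, 0.987, -0.0, -0.002]
contact_force: [0.3, 0.3, 0.4]
opening: 0.504
finger_force: 0.0
t 4.2 q [ 0.48  1.03 -0.71  1.35  0.71  1.03  0.88] yaw 161.4 tilt [-0.    -0.002] pos [ 0.6924 -0.1542  0.1284] op 0.504 F [0.3 0.3 0.4] 0.0
turn z -0.005 then shift x 0.0031 y 0.0017 z 0.0914
```

```bash
python3 -m inch '0 .003 .002 0.023 0 0 0;0 0 0 0.023 0 0 0;0 0 0 0.023 0 0 0;0 0 0 0.022 0 0 0;0 0 0 0 0 0 0;-1 0 0 0 0 0 0;-1 0 0 0 0 0 0;-1 0 0 0 0 0 0;-1 0 0 0 0 0 0;-1 0 0 0 0 0 0;-1 0 0 0 0 0 0;-1 0 0 0 0 0 0;-1 0 0 0 0 0 0' 40
python3 -c "
from h import *;plan(.690,-.1516,.045,161.7);meas([('L',(.605,-.125),.006)])"
```

```text
clock: 5.27
tool_pos: [0.6924, -0.1516, 0.0401]
eef_rot: [0.162, 0.987, -0.0, 0.001]
contact_force: [-0.1, -0.9, 5.7]
opening: 0.153
finger_force: 40.0
t 5.3 q [ 0.45  1.13 -0.66  1.39  0.79  0.89  0.82] yaw 161.4 tilt [-0.     0.001] pos [ 0.6924 -0.1516  0.0401] op 0.153 F [-0.1 -0.9  5.7] 39.98349878937006
turn z -0.006 then shift x 0.0023 y -0.0008 z 0.0031
top L (array([ 0.6092, -0.1263]), 112, np.float64(-20.3), 6, np.float64(0.05))
side L (array([ 0.6038, -0.1198]), 83, np.float64(-15.2), 42, np.float64(0.047))
```

```bash
python3 -m inch '-1 0 0 -.004 0 0 0;-1 .0006 -.0103 0 0 0 .12;-1 .0006 -.0103 0 0 0 .12;-1 .0006 -.0103 0 0 0 .12;-1 .0006 -.0103 0 0 0 .12;-1 .0006 -.0103 0 0 0 .12;-1 .0006 -.0103 0 0 0 .12;-1 .0006 -.0103 0 0 0 .12;-1 .0006 -.0103 0 0 0 .12;-1 .0006 -.0103 0 0 0 .12;-1 .0006 -.0103 0 0 0 .12;-1 .0006 -.0103 0 0 0 .12'
python3 -m inch '-1 .0006 -.0103 0 0 0 .12;-1 .0006 -.0103 0 0 0 .12;-1 .0006 -.0103 0 0 0 .12;-1 .0006 -.0103 0 0 0 .12;-1 .0006 -.0103 0 0 0 .12;-1 .0006 -.0103 0 0 0 .12;-1 .0006 -.0103 0 0 0 .12;-1 .0006 -.0103 0 0 0 .12;-1 .0006 -.0103 0 0 0 .12;-1 .0006 -.0103 0 0 0 .12;-1 .0006 -.0103 0 0 0 .12;-1 0 -.005 0 0 0 .058;-1 0 0 0 0 0 0;-1 0 0 0 0 0 0;-1 0 0 0 0 0 0'
python3 -c "
from h import *;plan(.6226-.086*.993,-.1268-.086*.118,.045,6.8);meas([('L',(.605,-.125),.006)])"
```

```text
clock: 6.37
tool_pos: [0.6021, -0.2099, 0.0423]
eef_rot: [0.735, 0.678, -0.0, -0.001]
contact_force: [0.0, -0.3, -1.9]
opening: 0.15
finger_force: 40.0
clock: 7.62
tool_pos: [0.524, -0.1346, 0.0426]
eef_rot: [0.998, 0.06, -0.0, 0.0]
contact_force: [0.7, -0.1, -0.8]
opening: 0.153
finger_force: 40.0
t 7.6 q [ 0.15  0.92  0.02  1.96 -0.06  0.27 -1.23] yaw 6.9 tilt [-0.  0.] pos [ 0.524  -0.1346  0.0426] op 0.153 F [ 0.7 -0.1 -0.8] 39.98200669884682
turn z 0.001 then shift x 0.0128 y 0.0039 z 0.0056
top L (array([ 0.6119, -0.1262]), 72, None, 0, np.float64(0.056))
side L (array([ 0.6068, -0.1195]), 92, np.float64(176.0), 26, np.float64(0.047))
```

```bash
python3 -m inch '-1 .006 .002 0 0 0 0;-1 .007 .002 0 0 0 0;-1 0 0 0 0 0 0;-1 0 0 .003 0 0 0;-1 0 0 0.001 0 0 0;-1 0 0 0 0 0 0;0 0 0 0 0 0 0;0 0 0 0 0 0 0;0 0 0 0 0 0 0;0 0 0 0 0 0 0;0 0 0 -.02 0 0 0;0 0 0 -.03 0 0 0;0 0 0 -.04 0 0 0;0 0 0 -.04 0 0 0;0 0 0 -.04 0 0 0'
python3 -m inch '0 -.03 -.03 0 0 0 0;0 -.03 -.03 0 0 0 0;0 -.03 -.03 0 0 0 0;0 -.03 -.03 0 0 0 0;0 -.03 -.03 0 0 0 0;0 0 0 0 0 0 0'
python3 - <<'E'
from h import *
meas([('L',(.62,-.125),.006),('M',(.53,.385),0),('S',(.585,-.315),0),('mug',(.635,.275),0),('mug',(.487,.265),0),('mug',(.365,.28),0),('mug',(.4,-.305),0)])
plan(.5,.3,.051,68)
E
```

```text
clock: 8.97
tool_pos: [0.5368, -0.1365, 0.2102]
eef_rot: [0.998, 0.059, -0.001, -0.0]
contact_force: [0.4, -0.7, -0.3]
opening: 0.495
finger_force: 0.0
clock: 9.47
tool_pos: [0.3647, -0.0043, 0.2084]
eef_rot: [0.998, 0.063, -0.006, -0.001]
contact_force: [-0.0, -0.0, -0.3]
opening: 0.502
finger_force: 0.0
top L (array([ 0.6268, -0.1284]), 107, np.float64(-173.3), 34, np.float64(0.05))
top M (array([0.5309, 0.3825]), 84, np.float64(-111.6), 30, np.float64(0.055))
top S (array([ 0.5877, -0.3146]), 59, np.float64(-163.0), 36, np.float64(0.067))
top mug (array([0.6326, 0.2727]), 44, np.float64(57.0), 6, np.float64(0.062))
top mug (array([0.4869, 0.2631]), 40, np.float64(72.8), 23, np.float64(0.062))
top mug (array([0.364 , 0.2804]), 37, np.float64(42.8), 9, np.float64(0.062))
top mug (array([ 0.4013, -0.3049]), 48, np.float64(4.4), 88, np.float64(0.062))
side L (array([ 0.6212, -0.1219]), 93, np.float64(-174.5), 26, np.float64(0.046))
side M (array([0.5257, 0.3895]), 133, np.float64(-112.5), 43, np.float64(0.054))
side S (array([ 0.5826, -0.3102]), 35, np.float64(-166.4), 23, np.float64(0.064))
side mug (array([0.6274, 0.2789]), 60, np.float64(55.6), 21, np.float64(0.059))
side mug (array([0.482 , 0.2696]), 61, np.float64(74.5), 17, np.float64(0.059))
side mug (array([0.3592, 0.2869]), 71, np.float64(47.2), 28, np.float64(0.059))
side mug (array([ 0.3949, -0.299 ]), 28, np.float64(-31.7), 9, np.float64(0.058))
t 9.6 q [-0.15  0.47  0.07  2.33 -0.09  0.34 -1.45] yaw 7.0 tilt [-0. -0.] pos [ 0.3728 -0.007   0.2089] op 0.504 F [ 0.6 -0.1  0.5] 0.0
turn z -1.065 then shift x 0.3323 y 0.003 z 0.1659
```

```bash
python3 -m inch '0 0 0 0 0 0 -.118;0 0 0 0 0 0 -.118;0 0 0 0 0 0 -.118;0 0 0 0 0 0 -.118;0 0 0 0 0 0 -.118;0 0 0 0 0 0 -.118;0 0 0 0 0 0 -.118;0 0 0 0 0 0 -.118;0 0 0 0 0 0 -.118'
python3 -m inch '0 .0291 0 0 0 0 0;0 .0291 0 0 0 0 0;0 .0291 0 0 0 0 0;0 .0291 0 0 0 0 0;0 .0291 0 0 0 0 0;0 .0291 0 0 0 0 0;0 .0291 0 0 0 0 0;0 .0291 0 0 0 0 0;0 .0291 0 0 0 0 0;0 .0291 0 0 0 0 0;0 .0291 0 0 0 0 0;0 .0291 0 0 0 0 0;0 0 0 .03 0 0 0;0 0 0 .03 0 0 0;0 0 0 0 0 0 0;0 0 0 0 0 0 0'
python3 -c "
from h import *;plan(.501,.3183,.051,68)"
```

```text
clock: 10.32
tool_pos: [0.3758, -0.0088, 0.2087]
eef_rot: [0.83, 0.558, 0.001, 0.001]
contact_force: [0.1, -0.7, -0.6]
opening: 0.501
finger_force: 0.0
clock: 11.65
tool_pos: [0.5071, 0.3138, 0.1475]
eef_rot: [0.831, 0.556, -0.001, 0.0]
contact_force: [-0.3, -1.5, 1.1]
opening: 0.497
finger_force: 0.0
t 11.7 q [-0.54  0.79 -0.17  1.74  0.2   0.63 -1.21] yaw 67.5 tilt [-0.001  0.   ] pos [0.5071 0.3138 0.1475] op 0.497 F [-0.3 -1.5  1.1] 0.0
turn z -0.008 then shift x 0.0019 y -0.0074 z 0.1045
```

```bash
python3 -m inch '0 .002 -.007 .02 0 0 -.008;0 0 0 .028 0 0 0;0 0 0 .028 0 0 0;0 0 0 .027 0 0 0;0 0 0 0 0 0 0;0 0 0 0 0 0 0;-1 0 0 0 0 0 0;-1 0 0 0 0 0 0;-1 0 0 0 0 0 0;-1 0 0 0 0 0 0;-1 0 0 0 0 0 0;-1 0 0 0 0 0 0;-1 0 0 0 0 0 0' 50
python3 -c "
from h import *;plan(.501,.3183,.051,68)"
python3 -m inch '-1 0 0 -.01 0 0 0;-1 0 0 -.03 0 0 0;-1 0 0 -.03 0 0 0;-1 0 0 -.03 0 0 0;-1 0 0 -.03 0 0 0;-1 0 0 0 0 0 0;-1 0 0 0 0 0 0'
python3 - <<'E'
from h import *
plan(.62355-.073*.993,-.125-.073*.113,.15,6.8)
im,_,P=grab('side');cv2.imwrite('pics/side_m.png',cv2.resize(im[100:280,130:330],None,fx=3,fy=3)[...,::-1])
E
```

```text
clock: 12.73
tool_pos: [0.5013, 0.3196, 0.0464]
eef_rot: [0.829, 0.56, 0.001, 0.0]
contact_force: [-0.2, -1.5, 4.8]
opening: 0.149
finger_force: 50.0
t 12.7 q [-0.58  0.94 -0.12  1.79  0.25  0.43 -1.25] yaw 68.1 tilt [0.001 0.   ] pos [0.5013 0.3196 0.0464] op 0.149 F [-0.2 -1.5  4.8] 49.958072416484356
turn z 0.002 then shift x -0.0013 y 0.0002 z 0.0034
clock: 13.32
tool_pos: [0.5013, 0.3202, 0.1775]
eef_rot: [0.828, 0.56, 0.002, -0.0]
contact_force: [-0.1, -0.2, -1.4]
opening: 0.15
finger_force: 50.0
t 13.3 q [-0.54  0.74 -0.18  1.73  0.2   0.68 -1.21] yaw 68.1 tilt [ 0.002 -0.   ] pos [0.5013 0.3202 0.1775] op 0.15 F [-0.1 -0.2 -1.4] 49.95772674679756
turn z 1.07 then shift x -0.0043 y 0.4561 z 0.0355
```

View pics/side_m.png

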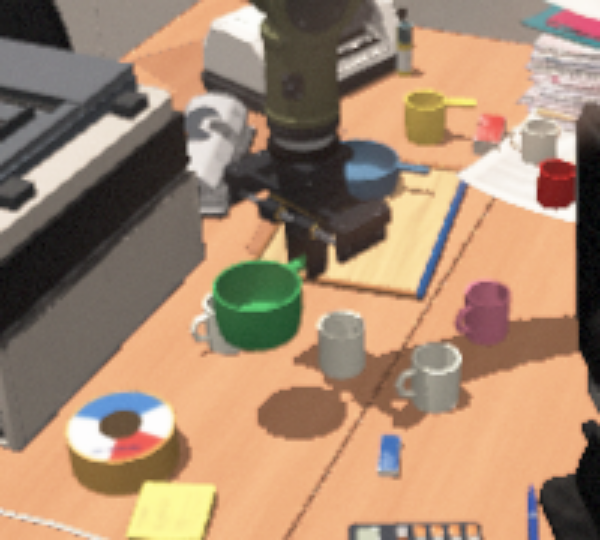

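The green bowl hangs level from the gripper at crop (258,305), and its handle is pinched cleanly. I'll turn it and carry it over the large bowl.

```bash
python3 -m inch '-1 0 0 0 0 0 .119;-1 0 0 0 0 0 .119;-1 0 0 0 0 0 .119;-1 0 0 0 0 0 .119;-1 0 0 0 0 0 .119;-1 0 0 0 0 0 .119;-1 0 0 0 0 0 .119;-1 0 0 0 0 0 .119;-1 0 0 0 0 0 .119'
python3 -m inch '-1 0 .0285 0 0 0 0;-1 0 .0285 0 0 0 0;-1 0 .0285 0 0 0 0;-1 0 .0285 0 0 0 0;-1 0 .0285 0 0 0 0;-1 0 .0285 0 0 0 0;-1 0 .0285 0 0 0 0;-1 0 .0285 0 0 0 0;-1 0 .0285 0 0 0 0;-1 0 .0285 0 0 0 0;-1 0 .0285 0 0 0 0;-1 0 .0285 0 0 0 0;-1 0 .0285 0 0 0 0;-1 0 .0285 0 0 0 0;-1 0 .0285 0 0 0 0;-1 0 .0285 0 0 0 0;-1 0 0 0 0 0 0;-1 0 0 0 0 0 0'
python3 -c "
from h import *
plan(.62355-.073*.993,-.125-.073*.113,.0644,6.5)
b=.1775-.0464
for n in ('top','side'):
    im,hsv,P=grab(n);P=P[(hsv[...,0]>40)&(hsv[...,0]<85)&(hsv[...,1]>90)];print(n,fit(P,(.624,-.125),.047,.056,b,.093,(.04,.063)))"
```

```text
clock: 14.12
tool_pos: [0.4994, 0.3189, 0.1737]
eef_rot: [0.998, 0.056, -0.002, 0.001]
contact_force: [0.0, 0.4, -1.0]
opening: 0.147
finger_force: 50.0
clock: 15.62
tool_pos: [0.5528, -0.1354, 0.174]
eef_rot: [0.998, 0.057, -0.002, 0.0]
contact_force: [0.3, 0.6, -1.5]
opening: 0.151
finger_force: 50.0
t 15.6 q [ 0.15  0.72  0.01  1.81 -0.01  0.61 -1.29] yaw 6.5 tilt [-0.002  0.   ] pos [ 0.5528 -0.1354  0.174 ] op 0.151 F [ 0.3  0.6 -1.5] 49.95831683278084
turn z 0.0 then shift x -0.0015 y -0.0023 z 0.1176
top (array([ 0.62472294, -0.13044957]), 22, None, 0, np.float64(0.1882387341680495))
side (array([ 0.62020067, -0.12174498]), 12, np.float64(-174.97872062629168), 5, np.float64(0.1810530954027858))
```

```bash
python3 -m inch '-1 .001 -.001 .025 0 0 0;-1 0 0 .025 0 0 0;-1 0 0 .025 0 0 0;-1 0 0 .02 0 0 0;-1 0 0 .01 0 0 0;-1 0 0 .006 0 0 0;-1 0 0 .004 0 0 0;-1 0 0 .001 0 0 0;-1 0 0 0 0 0 0;-1 0 0 0 0 0 0'
python3 -c "
from h import *
plan(.62355-.073*.993,-.125-.073*.113,.0644,6.5)"
```

```text
clock: 16.55
tool_pos: [0.5548, -0.1306, 0.0614]
eef_rot: [0.998, 0.059, -0.0, -0.001]
contact_force: [-4.5, 3.7, 6.6]
opening: 0.15
finger_force: 55.6
t 16.6 q [ 0.15  0.9   0.    1.86 -0.    0.38 -1.3 ] yaw 6.8 tilt [-0.    -0.001] pos [ 0.5548 -0.1306  0.0614] op 0.15 F [-4.5  3.7  6.6] 55.57542845606804
turn z 0.006 then shift x -0.004 y 0.0022 z 0.005
```

```bash
python3 -m inch '-.55 0 0 0 0 0 0;-.5 0 0 0 0 0 0;-.3 0 0 0 0 0 0;0 0 0 0 0 0 0;0 0 0 0 0 0 0;0 0 0 -.01 0 0 0;0 0 0 -.03 0 0 0;0 0 0 -.04 0 0 0;0 0 0 -.04 0 0 0;0 0 0 -.03 0 0 0'
python3 -m inch '0 -.03 .0 0 0 0 0;0 -.03 .0 0 0 0 0;0 -.03 .0 0 0 0 0;0 -.03 .0 0 0 0 0;0 -.03 .0 0 0 0 0;0 0 0 0 0 0 0;0 0 0 0 0 0 0'
python3 - <<'E'
from h import *
meas([('L',(.624,-.125),.006),('M',(.624,-.125),.01),('S',(.585,-.315),0)])
im,_,P=grab('top');cv2.imwrite('pics/top_m.png',cv2.resize(im[120:240,240:400],None,fx=4,fy=4)[...,::-1])
plan(.585-.059*.966,-.3125-.059*.26,.074,15)
E
```

```text
clock: 17.38
tool_pos: [0.5564, -0.1328, 0.214]
eef_rot: [0.998, 0.059, 0.002, 0.001]
contact_force: [0.9, 0.1, -0.8]
opening: 0.501
finger_force: 0.0
clock: 17.97
tool_pos: [0.4054, -0.1504, 0.2109]
eef_rot: [0.998, 0.058, 0.0, 0.001]
contact_force: [-0.0, -0.4, 0.7]
opening: 0.502
finger_force: 0.0
top L (array([ 0.6254, -0.1271]), 91, np.float64(-161.2), 17, np.float64(0.049))
top M (array([ 0.6234, -0.124 ]), 81, np.float64(-163.5), 79, np.float64(0.065))
top S (array([ 0.588 , -0.3146]), 57, np.float64(-164.0), 37, np.float64(0.067))
side L (array([ 0.622 , -0.1316]), 87, np.float64(116.7), 75, np.float64(0.048))
side M (array([ 0.6177, -0.1173]), 67, np.float64(-164.2), 37, np.float64(0.062))
side S (array([ 0.5813, -0.308 ]), 42, np.float64(-162.8), 23, np.float64(0.065))
t 18.1 q [ 0.25  0.52 -0.01  2.17  0.01  0.45 -1.22] yaw 6.8 tilt [0.002 0.   ] pos [ 0.4084 -0.1498  0.2104] op 0.5 F [ 0.  -1.2 -0.3] 0.0
turn z -0.143 then shift x 0.0695 y 0.2029 z 0.1444
```

View pics/top_m.png

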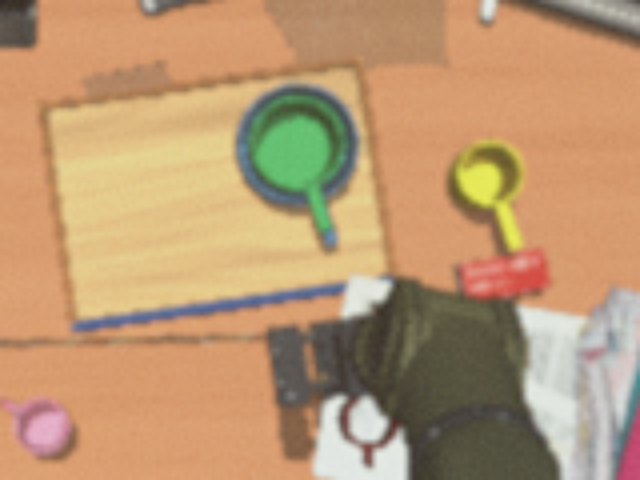

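The top view shows the green bowl nested in the blue one at crop (297,148). Both handles have turned about 10° off and now point to (330,240), azimuth about -163°. I'll pinch the two handles together and turn them back.

```bash
python3 -m inch '0 0 0 0 0 0 -.089;0 0 0 0 0 0 -.089;0 .0274 .0076 0 0 0 0;0 .0274 .0076 0 0 0 0;0 .0274 .0076 0 0 0 0;0 .0274 .0076 0 0 0 0;0 .0274 .0076 0 0 0 0;0 0 0 .02 0 0 0;0 0 0 .03 0 0 0;0 0 0 .03 0 0 0;0 0 0 0 0 0 0;0 0 0 0 0 0 0'
python3 -c "
from h import *
plan(.5503,-.1459,.057,17)"
```

```text
clock: 19.12
tool_pos: [0.5484, -0.1455, 0.1288]
eef_rot: [0.989, 0.148, -0.001, -0.0]
contact_force: [0.4, 0.5, 0.4]
opening: 0.497
finger_force: 0.0
t 19.1 q [ 0.2   0.79 -0.04  1.85  0.06  0.51 -1.16] yaw 17.0 tilt [-0.001 -0.   ] pos [ 0.5484 -0.1455  0.1288] op 0.497 F [0.4 0.5 0.4] 0.0
turn z -0.0 then shift x 0.0017 y 0.0009 z 0.0798
```

```bash
python3 -m inch '0 0 0 .02 0 0 0;0 0 0 .02 0 0 0;0 0 0 .02 0 0 0;0 0 0 .02 0 0 0;0 0 0 0 0 0 0;-1 0 0 0 0 0 0;-1 0 0 0 0 0 0;-1 0 0 0 0 0 0;-1 0 0 0 0 0 0;-1 0 0 0 0 0 0;-1 0 0 0 0 0 0;-1 0 0 0 0 0 0;-1 0.0001 -.0045 0 0 0 .06;-1 .0001 -.0045 0 0 0 .06;-1 .0001 -.0045 0 0 0 .06;-1 0 0 0 0 0 0;-1 0 0 0 0 0 0;-1 0 0 0 0 0 0' 20
python3 -c "
from h import *
plan(.5503,-.1459,.057,6.8)"
python3 -m inch '-.5 0 0 0 0 0 0;-.3 0 0 0 0 0 0;0 0 0 0 0 0 0;0 0 0 0 0 0 0;0 0 0 -.02 0 0 0;0 0 0 -.03 0 0 0;0 0 0 -.04 0 0 0;0 0 0 -.04 0 0 0;0 0 0 -.04 0 0 0;0 -.035 0 0 0 0 0;0 -.035 0 0 0 0 0;0 -.035 0 0 0 0 0;0 -.035 0 0 0 0 0;0 0 0 0 0 0 0;0 0 0 0 0 0 0'
python3 - <<'E'
from h import *
meas([('L',(.624,-.125),.006),('M',(.624,-.125),.01),('S',(.585,-.315),0)])
im,_,P=grab('top');cv2.imwrite('pics/top_m2.png',cv2.resize(im[120:240,240:400],None,fx=4,fy=4)[...,::-1])
plan(.585-.059*.966,-.3125-.059*.26,.074,15.5)
E
```

```text
clock: 20.62
tool_pos: [0.5462, -0.1342, 0.0509]
eef_rot: [0.998, 0.057, 0.001, 0.001]
contact_force: [-1.2, -1.3, 6.1]
opening: 0.154
finger_force: 20.0
t 20.6 q [ 0.15  0.91  0.01  1.89 -0.01  0.33 -1.29] yaw 6.6 tilt [0.001 0.001] pos [ 0.5462 -0.1342  0.0509] op 0.154 F [-1.2 -1.3  6.1] 20.003339555114508
turn z -0.004 then shift x 0.0026 y 0.0121 z 0.0019
clock: 21.87
tool_pos: [0.4044, -0.1493, 0.2199]
eef_rot: [0.998, 0.057, -0.001, -0.0]
contact_force: [0.8, 0.4, 0.1]
opening: 0.499
finger_force: 0.0
top L (array([ 0.6251, -0.1285]), 101, np.float64(-175.8), 16, np.float64(0.05))
top M (array([ 0.6235, -0.1264]), 85, np.float64(-173.5), 102, np.float64(0.066))
top S (array([ 0.5876, -0.3139]), 55, np.float64(-163.5), 35, np.float64(0.068))
side L (array([ 0.6204, -0.1348]), 79, np.float64(116.0), 82, np.float64(0.048))
side M (array([ 0.6188, -0.119 ]), 73, np.float64(-173.4), 33, np.float64(0.063))
side S (array([ 0.582 , -0.3083]), 40, np.float64(-165.2), 24, np.float64(0.065))
t 22.0 q [ 0.24  0.5   0.    2.16 -0.    0.48 -1.21] yaw 6.7 tilt [0.001 0.   ] pos [ 0.4083 -0.149   0.2198] op 0.502 F [-0.3  0.1  0. ] 0.0
turn z -0.154 then shift x 0.0675 y 0.2044 z 0.1538
```

View pics/top_m2.png

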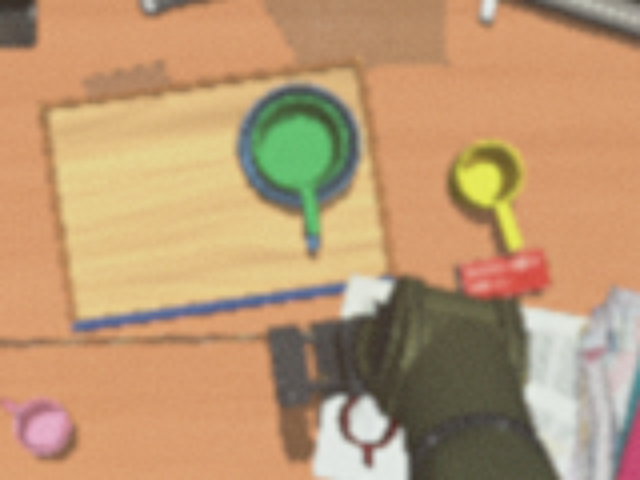

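The handles now line up at (313,245), azimuth -173.5°. Next is the yellow bowl at (487,175).

```bash
python3 -m inch '0 0 0 0 0 0 -.079;0 0 0 0 0 0 -.078;0 .0096 .0291 0 0 0 0;0 .0096 .0291 0 0 0 0;0 .0096 .0291 0 0 0 0;0 .0096 .0291 0 0 0 0;0 .0096 .0291 0 0 0 0;0 .0096 .0291 0 0 0 0;0 .0096 .0291 0 0 0 0;0 0 0 .03 0 0 0;0 0 0 .03 0 0 0;0 0 0 .03 0 0 0;0 0 0 0 0 0 0;0 0 0 0 0 0 0'
python3 -c "
from h import *
plan(.5279,-.327,.073,15.7)
meas([('S',(.585,-.312),0)])"
```

```text
clock: 23.18
tool_pos: [0.5262, -0.3264, 0.1284]
eef_rot: [0.991, 0.136, -0.001, -0.001]
contact_force: [0.1, -1.4, 0.3]
opening: 0.502
finger_force: 0.0
t 23.2 q [ 0.51  0.84 -0.06  1.68  0.07  0.63 -0.88] yaw 15.7 tilt [-0.001 -0.001] pos [ 0.5262 -0.3264  0.1284] op 0.502 F [ 0.1 -1.4  0.3] 0.0
turn z -0.0 then shift x 0.0014 y 0.001 z 0.0634
top S (array([ 0.5883, -0.3139]), 49, None, 0, np.float64(0.073))
side S (array([ 0.5828, -0.3101]), 39, np.float64(-164.5), 24, np.float64(0.064))
```

```bash
python3 -m inch '0 .001 .001 .02 0 0 0;0 0 0 .02 0 0 0;0 0 0 .016 0 0 0;0 0 0 .008 0 0 0;0 0 0 0 0 0 0;0 0 0 0 0 0 0;-1 0 0 0 0 0 0;-1 0 0 0 0 0 0;-1 0 0 0 0 0 0;-1 0 0 0 0 0 0;-1 0 0 0 0 0 0;-1 0 0 0 0 0 0;-1 0 0 0 0 0 0' 55
python3 -c "
from h import *
plan(.5279,-.327,.073,15.7)"
python3 -m inch '-1 0 0 -.01 0 0 0;-1 0 0 -.03 0 0 0;-1 0 0 -.03 0 0 0;-1 0 0 -.03 0 0 0;-1 0 0 -.02 0 0 .08;-1 0 0 0 0 0 .079;-1 0 0 0 0 0 0;-1 0 0 0 0 0 0'
python3 - <<'E'
from h import *
plan(.621-.059*.993,-.1227-.059*.116,.15,6.7)
im,_,P=grab('side');cv2.imwrite('pics/side_s.png',cv2.resize(im[80:240,180:380],None,fx=3,fy=3)[...,::-1])
E
```

```text
clock: 24.37
tool_pos: [0.5274, -0.328, 0.0661]
eef_rot: [0.991, 0.136, 0.0, 0.0]
contact_force: [-0.9, 0.5, 2.4]
opening: 0.149
finger_force: 55.0
t 24.4 q [ 0.51  0.93 -0.05  1.7   0.08  0.51 -0.89] yaw 15.6 tilt [0. 0.] pos [ 0.5274 -0.328   0.0661] op 0.149 F [-0.9  0.5  2.4] 54.97958421707153
turn z -0.001 then shift x 0.0008 y -0.0009 z 0.0011
clock: 25.03
tool_pos: [0.527, -0.3275, 0.1859]
eef_rot: [0.998, 0.058, -0.0, -0.0]
contact_force: [0.4, -0.2, -1.3]
opening: 0.148
finger_force: 55.0
t 25.0 q [ 0.49  0.76 -0.02  1.65  0.02  0.74 -0.99] yaw 6.7 tilt [-0. -0.] pos [ 0.527  -0.3275  0.1859] op 0.148 F [ 0.4 -0.2 -1.3] 54.97718095779419
turn z -0.001 then shift x 0.0583 y -0.1924 z 0.0439
```

View pics/side_s.png

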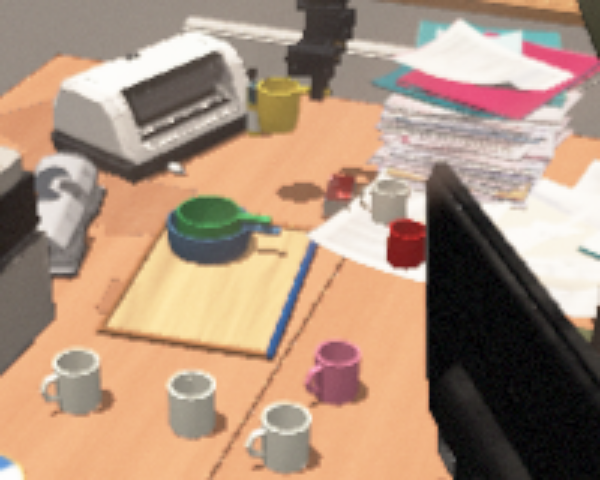

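The yellow bowl is held level at crop (277,105), and the green one sits flat inside the blue at (208,220). I'll carry it over.

```bash
python3 -m inch '-1 .0083 -.0275 0 0 0 0;-1 .0083 -.0275 0 0 0 0;-1 .0083 -.0275 0 0 0 0;-1 .0083 -.0275 0 0 0 0;-1 .0083 -.0275 0 0 0 0;-1 .0083 -.0275 0 0 0 0;-1 .0083 -.0275 0 0 0 0;-1 0 0 0 0 0 0;-1 0 0 0 0 0 0'
python3 -c "
from h import *
plan(.621-.059*.993,-.1227-.059*.116,.088,6.7)
b=.12
for n in ('top','side'):
    im,hsv,P=grab(n);P=P[(hsv[...,0]>20)&(hsv[...,0]<35)&(hsv[...,1]>90)];print(n,fit(P,(.621,-.123),.033,.068,b,.079,(.04,.075)))"
```

```text
clock: 25.83
tool_pos: [0.5631, -0.1272, 0.1848]
eef_rot: [0.998, 0.06, -0.001, -0.001]
contact_force: [-0.9, -0.6, -0.3]
opening: 0.148
finger_force: 55.0
t 25.8 q [ 0.13  0.71  0.02  1.78 -0.02  0.65 -1.29] yaw 6.9 tilt [-0.001 -0.001] pos [ 0.5631 -0.1272  0.1848] op 0.148 F [-0.9 -0.6 -0.3] 54.97667133808136
turn z 0.003 then shift x -0.0009 y 0.0023 z 0.1048
top (array([ 0.62479705, -0.12257069]), 27, None, 0, np.float64(0.19183009491588054))
side (array([ 0.61969006, -0.12044134]), 32, np.float64(-178.0485736877374), 6, np.float64(0.18372444016239434))
```

```bash
python3 -m inch '-1 -.001 .0015 .025 0 0 0;-1 0 0 .025 0 0 0;-1 0 0 .025 0 0 0;-1 0 0 .015 0 0 0;-1 0 0 .007 0 0 0;-1 0 0 .005 0 0 0;-1 0 0 .002 0 0 0;-1 0 0 0 0 0 0;-1 0 0 0 0 0 0'
python3 -c "
from h import *
plan(.621-.059*.993,-.1227-.059*.116,.088,6.7)"
python3 -m inch '-.6 0 0 0 0 0 0;-.5 0 0 0 0 0 0;-.3 0 0 0 0 0 0;0 0 0 0 0 0 0;0 0 0 0 0 0 0;0 0 0 -.02 0 0 0;0 0 0 -.03 0 0 0;0 0 0 -.04 0 0 0;0 0 0 -.03 0 0 0;0 -.035 0 0 0 0 0;0 -.035 0 0 0 0 0;0 -.035 0 0 0 0 0;0 -.035 0 0 0 0 0;0 0 0 0 0 0 0;0 0 0 0 0 0 0'
python3 - <<'E'
from h import *
meas([('L',(.624,-.125),.006),('M',(.624,-.125),.01),('S',(.62,-.123),.014),('mug',(.63,.275),0),('mug',(.485,.265),0),('mug',(.362,.283),0),('mug',(.4,-.305),0)])
for n in('top','side'):
    im,_,P=grab(n);c=im[120:240,180:400] if n=='top' else im[110:250,170:340]
    cv2.imwrite(f'pics/{n}_s2.png',cv2.resize(c,None,fx=3.5,fy=3.5)[...,::-1])
plan(.63,.275,.045,57)
E
```

```text
clock: 26.68
tool_pos: [0.563, -0.1321, 0.0826]
eef_rot: [0.998, 0.057, 0.001, 0.0]
contact_force: [-0.1, -0.1, -0.2]
opening: 0.155
finger_force: 55.0
t 26.7 q [ 0.14  0.87  0.01  1.84 -0.02  0.43 -1.29] yaw 6.5 tilt [0.001 0.   ] pos [ 0.563  -0.1321  0.0826] op 0.155 F [-0.1 -0.1 -0.2] 54.97692346572876
turn z -0.003 then shift x -0.0003 y -0.0026 z 0.0026
clock: 27.93
tool_pos: [0.4213, -0.1479, 0.202]
eef_rot: [0.998, 0.056, -0.001, -0.0]
contact_force: [0.4, -0.5, 0.0]
opening: 0.503
finger_force: 0.0
top L (array([ 0.6249, -0.1286]), 98, np.float64(-175.4), 17, np.float64(0.05))
top M (array([ 0.6238, -0.1265]), 72, np.float64(-162.9), 70, np.float64(0.065))
top S (array([ 0.6239, -0.1279]), 60, np.float64(-173.0), 89, np.float64(0.082))
top mug (array([0.6327, 0.2729]), 42, np.float64(56.2), 6, np.float64(0.062))
top mug (array([0.4869, 0.2629]), 39, np.float64(-57.8), 9, np.float64(0.062))
top mug (array([0.3643, 0.2805]), 38, np.float64(42.3), 11, np.float64(0.06))
top mug None
side L (array([ 0.6216, -0.1356]), 84, np.float64(116.6), 91, np.float64(0.048))
side M (array([ 0.6179, -0.1209]), 48, np.float64(-176.3), 34, np.float64(0.062))
side S (array([ 0.6183, -0.1211]), 55, np.float64(-175.2), 43, np.float64(0.078))
side mug (array([0.628 , 0.2793]), 62, np.float64(55.4), 21, np.float64(0.059))
side mug (array([0.4818, 0.2697]), 59, None, 0, np.float64(0.065))
side mug (array([0.3594, 0.2871]), 70, np.float64(44.2), 25, np.float64(0.059))
side mug (array([ 0.3956, -0.2965]), 28, np.float64(1.1), 25, np.float64(0.059))
t 28.1 q [ 0.23  0.55  0.    2.13 -0.    0.45 -1.22] yaw 6.6 tilt [0.001 0.   ] pos [ 0.4252 -0.1473  0.2018] op 0.502 F [-1.3 -0.4 -0.4] 0.0
turn z -0.88 then shift x 0.4657 y -0.0582 z 0.1648
```

View pics/top_s2.png

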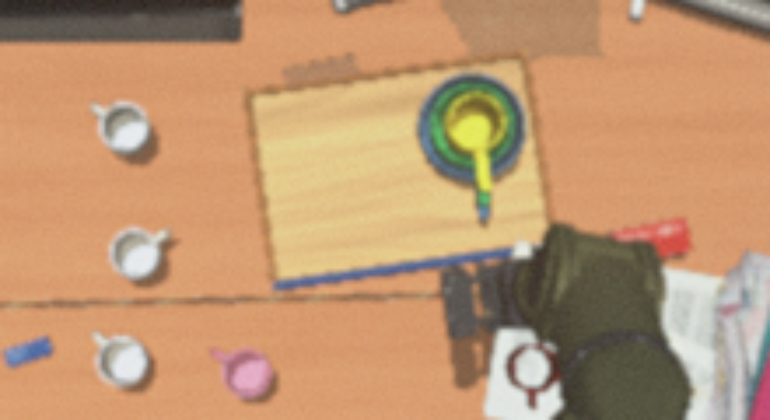

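The three bowls are nested flat with their handles together, pointing at the blue edge (yellow rim at (478,122), tips at (484,205)). Next are the mugs, starting with the one at (126,128).

```bash
python3 -m inch '1 0 0 0 0 0 -.123;1 0 0 0 0 0 -.123;1 0 0 0 0 0 -.123;1 0 0 0 0 0 -.123;1 0 0 0 0 0 -.123;1 0 0 0 0 0 -.123;1 0 0 0 0 0 -.124'
python3 -m inch '1 .0291 -.0042 0 0 0 0;1 .0291 -.0042 0 0 0 0;1 .0291 -.0042 0 0 0 0;1 .0291 -.0042 0 0 0 0;1 .0291 -.0042 0 0 0 0;1 .0291 -.0042 0 0 0 0;1 .0291 -.0042 0 0 0 0;1 .0291 -.0042 0 0 0 0;1 .0291 -.0042 0 0 0 0;1 .0291 -.0042 0 0 0 0;1 .0291 -.0042 0 0 0 0;1 .0291 -.0042 0 0 0 0;1 .0291 -.0042 0 0 0 0;1 .0291 -.0042 0 0 0 0;1 .0291 -.0042 0 0 0 0;1 .0291 -.0042 0 0 0 0;1 0 0 .03 0 0 0;1 0 0 .03 0 0 0;1 0 0 0 0 0 0;1 0 0 0 0 0 0'
python3 -c "
from h import *
plan(.6303,.276,.045,56)
meas([('mug',(.63,.276),0)])"
```

```text
clock: 28.72
tool_pos: [0.4247, -0.1473, 0.2016]
eef_rot: [0.882, 0.472, 0.001, 0.0]
contact_force: [-0.2, 0.3, -0.7]
opening: 0.993
finger_force: 0.0
clock: 30.38
tool_pos: [0.6277, 0.2756, 0.1399]
eef_rot: [0.883, 0.469, -0.002, 0.0]
contact_force: [0.8, -0.1, 0.8]
opening: 0.996
finger_force: 0.0
t 30.4 q [-0.4   0.9  -0.17  1.45  0.18  0.81 -1.22] yaw 55.9 tilt [-0.002  0.   ] pos [0.6277 0.2756 0.1399] op 0.996 F [ 0.8 -0.1  0.8] 0.0
turn z -0.001 then shift x 0.0018 y 0.0019 z 0.1029
top mug None
side mug (array([0.6275, 0.2792]), 64, np.float64(55.5), 21, np.float64(0.059))
```

```bash
python3 -m inch '1 .002 .002 .028 0 0 0;1 0 0 .028 0 0 0;1 0 0 .028 0 0 0;1 0 0 .018 0 0 0;1 0 0 0 0 0 0;-1 0 0 0 0 0 0;-1 0 0 0 0 0 0;-1 0 0 0 0 0 0;-1 0 0 0 0 0 0;-1 0 0 0 0 0 0;-1 0 0 0 0 0 0;-1 0 0 0 0 0 0' 25
python3 -c "
from h import *
plan(.6303,.276,.045,56)"
python3 -m inch '-1 0 0 -.01 0 0 0;-1 0 0 -.03 0 0 0;-1 0 0 -.03 0 0 0;-1 0 0 -.02 0 0 0;-1 0 0 0 0 0 -.12;-1 0 0 0 0 0 -.12;-1 0 0 0 0 0 -.12;-1 0 0 0 0 0 -.12;-1 0 0 0 0 0 -.12;-1 0 0 0 0 0 -.12;-1 0 0 0 0 0 -.12;-1 0 0 0 0 0 -.12;-1 0 0 0 0 0 -.12;-1 0 0 0 0 0 -.12'
python3 -m inch '-1 0 0 0 0 0 -.12;-1 0 0 0 0 0 -.12;-1 0 0 0 0 0 -.12;-1 0 0 0 0 0 -.12;-1 0 0 0 0 0 -.12;-1 0 0 0 0 0 -.12;-1 0 0 0 0 0 -.12;-1 0 0 0 0 0 -.12;-1 0 0 0 0 0 -.12;-1 0 0 0 0 0 0'
python3 -c "
from h import *
plan(.6227,.0847,.051,186.8)"
```

```text
clock: 31.48
tool_pos: [0.6322, 0.2767, 0.0412]
eef_rot: [0.883, 0.469, 0.001, 0.0]
contact_force: [-0.4, -1.3, 6.1]
opening: 0.637
finger_force: 25.0
t 31.5 q [-0.41  1.04 -0.14  1.47  0.21  0.65 -1.24] yaw 55.9 tilt [0.001 0.   ] pos [0.6322 0.2767 0.0412] op 0.637 F [-0.4 -1.3  6.1] 24.98212778416928
turn z -0.002 then shift x -0.0016 y -0.0012 z 0.0042
clock: 32.65
tool_pos: [0.6312, 0.2758, 0.1298]
eef_rot: [0.462, 0.887, -0.001, 0.0]
contact_force: [-0.0, -0.4, -2.1]
opening: 0.632
finger_force: 25.0
clock: 33.48
tool_pos: [0.6313, 0.2754, 0.1295]
eef_rot: [-0.058, 0.998, -0.001, -0.0]
contact_force: [-0.4, -0.3, -2.2]
opening: 0.636
finger_force: 25.0
t 33.5 q [-0.13  1.01 -0.74  1.43  0.75  1.    0.63] yaw 186.7 tilt [-0.001 -0.   ] pos [0.6313 0.2754 0.1295] op 0.636 F [-0.4 -0.3 -2.2] 25.002458203816786
turn z -0.002 then shift x 0.0312 y -0.1883 z 0.0865
```

```bash
python3 -m inch '-1 .0045 -.0269 0 0 0 0;-1 .0045 -.0269 0 0 0 0;-1 .0045 -.0269 0 0 0 0;-1 .0045 -.0269 0 0 0 0;-1 .0045 -.0269 0 0 0 0;-1 .0045 -.0269 0 0 0 0;-1 .0045 -.0269 0 0 0 0;-1 0 0 .025 0 0 0;-1 0 0 .025 0 0 0;-1 0 0 .02 0 0 0;-1 0 0 .007 0 0 0;-1 0 0 .003 0 0 0;-1 0 0 .002 0 0 0;-1 0 0 0 0 0 0;-1 0 0 0 0 0 0'
python3 -c "
from h import *
plan(.6227,.0847,.054,186.8)"
```

```text
clock: 34.73
tool_pos: [0.6223, 0.0861, 0.0489]
eef_rot: [-0.057, 0.998, 0.0, 0.001]
contact_force: [-0.6, 0.1, -0.6]
opening: 0.629
finger_force: 25.0
t 34.7 q [ 0.15  1.05 -0.68  1.66  0.9   0.77  0.71] yaw 186.5 tilt [0.    0.001] pos [0.6223 0.0861 0.0489] op 0.629 F [-0.6  0.1 -0.6] 25.004086103872396
turn z -0.005 then shift x -0.0002 y -0.0014 z 0.0029
```

```bash
python3 -m inch '-1 0 0 .002 0 0 0;-1 0 0 0 0 0 0;.4 0 0 0 0 0 0;.5 0 0 0 0 0 0;.5 0 0 0 0 0 0;.5 0 0 0 0 0 0;.5 0 0 -.02 0 0 0;.5 0 0 -.03 0 0 0;.5 0 0 -.04 0 0 0;.5 0 0 -.035 0 0 0;.8 0 0 0 0 0 0'
python3 -m inch '1 0 0 0 0 0 .1126;1 0 0 0 0 0 .1126;1 0 0 0 0 0 .1126;1 0 0 0 0 0 .1126;1 0 0 0 0 0 .1126;1 0 0 0 0 0 .1126;1 0 0 0 0 0 .1126;1 0 0 0 0 0 .1126;1 0 0 0 0 0 .1126;1 0 0 0 0 0 .1126;1 .0283 -.0026 0 0 0 0;1 .0283 -.0026 0 0 0 0;1 .0283 -.0026 0 0 0 0;1 .0283 -.0026 0 0 0 0;1 .0283 -.0026 0 0 0 0;1 .0283 -.0026 0 0 0 0;1 .0283 -.0026 0 0 0 0;1 .0283 -.0026 0 0 0 0;1 0 0 0 0 0 0;1 0 0 0 0 0 0'
python3 -c "
from h import *
plan(.4843,.2665,.041,122)
meas([('mug',(.485,.266),0),('mug',(.6227,.0847),.006),('mug',(.362,.284),0),('mug',(.398,-.301),0),('S',(.621,-.123),.014)])"
```

```text
clock: 35.65
tool_pos: [0.625, 0.0881, 0.1778]
eef_rot: [-0.057, 0.998, 0.002, 0.006]
contact_force: [0.6, 0.6, 0.1]
opening: 0.801
finger_force: 0.0
clock: 37.32
tool_pos: [0.4825, 0.2684, 0.1708]
eef_rot: [0.483, 0.876, 0.0, -0.0]
contact_force: [1.0, -0.8, -0.8]
opening: 1.003
finger_force: 0.0
t 37.3 q [-0.32  0.73 -0.45  1.85  0.5   0.67 -0.51] yaw 122.3 tilt [ 0. -0.] pos [0.4825 0.2684 0.1708] op 1.003 F [ 1.  -0.8 -0.8] 0.0
turn z 0.005 then shift x -0.0026 y 0.0005 z 0.1378
top mug None
top mug (array([0.624 , 0.0834]), 44, np.float64(-177.8), 10, np.float64(0.067))
top mug (array([0.364 , 0.2807]), 38, np.float64(42.7), 9, np.float64(0.062))
top mug (array([ 0.4015, -0.3048]), 41, np.float64(-26.6), 101, np.float64(0.061))
top S (array([ 0.6207, -0.1359]), 68, np.float64(-174.2), 103, np.float64(0.081))
side mug (array([0.4816, 0.2698]), 62, None, 0, np.float64(0.063))
side mug (array([0.6186, 0.0885]), 24, np.float64(-178.9), 20, np.float64(0.064))
side mug (array([0.359 , 0.2869]), 74, np.float64(47.8), 26, np.float64(0.059))
side mug (array([ 0.3963, -0.2986]), 31, np.float64(1.7), 18, np.float64(0.058))
side S (array([ 0.5685, -0.1669]), 27, np.float64(83.6), 4, np.float64(0.079))
```

```bash
python3 - <<'E'
from h import *
im,_,P=grab('top');a=cv2.resize(im[125:215,240:350],None,fx=4.5,fy=4.5,interpolation=cv2.INTER_CUBIC)
im,_,P=grab('side');b=cv2.resize(im[120:215,190:300],None,fx=3.5,fy=4.26,interpolation=cv2.INTER_CUBIC)
h=min(a.shape[0],b.shape[0]);c=np.hstack([a[:h],b[:h]])
cv2.imwrite('pics/chk.png',cv2.resize(c,(800,int(h*800/c.shape[1])))[...,::-1])
E
```

```text
(no output)
```

View pics/chk.png

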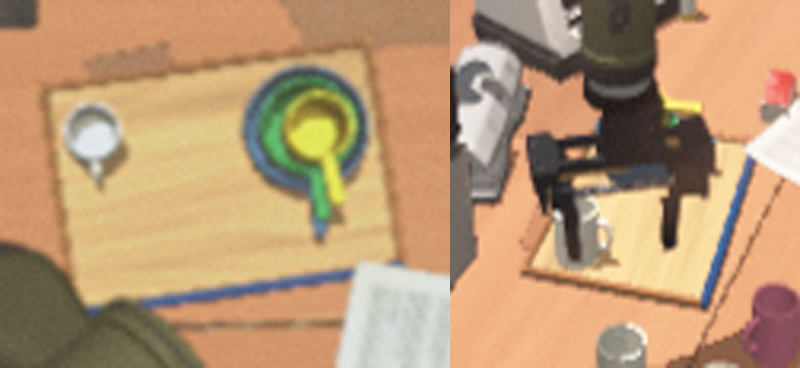

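The small yellow bowl has been knocked aside inside the green one: it is at (320,125) with its handle at (338,195). I'll re-align the three handles after the mugs. The first mug stands at (93,133) with its handle towards the front. I'll carry on with mug 2.

```bash
python3 -m inch '1 -.002 0 .03 0 0 0;1 0 0 .03 0 0 0;1 0 0 .03 0 0 0;1 0 0 .03 0 0 0;1 0 0 .015 0 0 0;1 0 0 0 0 0 0;-1 0 0 0 0 0 0;-1 0 0 0 0 0 0;-1 0 0 0 0 0 0;-1 0 0 0 0 0 0;-1 0 0 0 0 0 0;-1 0 0 0 0 0 0;-1 0 0 0 0 0 0' 25
python3 -m inch '-1 0 0 -.01 0 0 0;-1 0 0 -.03 0 0 0;-1 0 0 -.03 0 0 0;-1 0 0 -.02 0 0 0;-1 0 0 0 0 0 .12;-1 0 0 0 0 0 .12;-1 0 0 0 0 0 .12;-1 0 0 0 0 0 .12;-1 0 0 0 0 0 .12;-1 0 0 0 0 0 .12;-1 0 0 0 0 0 .12;-1 0 0 0 0 0 .12;-1 0 0 0 0 0 .12;-1 0 0 0 0 0 .12'
python3 -m inch '-1 0 0 0 0 0 .12;-1 0 0 0 0 0 .12;-1 0 0 0 0 0 .12;-1 0 0 0 0 0 .12;-1 0 0 0 0 0 .12;-1 0 0 0 0 0 .12;-1 0 0 0 0 0 .096;-1 0 0 0 0 0 0'
python3 -c "
from h import *
plan(.5234,.0729,.054,6.8)"
```

```text
clock: 38.6
tool_pos: [0.4857, 0.2652, 0.0367]
eef_rot: [0.485, 0.875, 0.001, 0.001]
contact_force: [0.1, 0.0, 7.3]
opening: 0.635
finger_force: 25.0
clock: 39.77
tool_pos: [0.4843, 0.2649, 0.1261]
eef_rot: [0.895, 0.446, -0.0, -0.0]
contact_force: [0.5, 0.1, -1.4]
opening: 0.634
finger_force: 25.0
clock: 40.43
tool_pos: [0.4841, 0.2651, 0.126]
eef_rot: [0.998, 0.056, -0.001, -0.0]
contact_force: [0.3, 0.1, -0.8]
opening: 0.633
finger_force: 25.0
t 40.4 q [-0.65  0.78  0.11  1.9  -0.18  0.47 -1.87] yaw 6.4 tilt [-0.001 -0.   ] pos [0.4841 0.2651 0.126 ] op 0.633 F [ 0.3  0.1 -0.8] 25.00410539098084
turn z -0.007 then shift x 0.0162 y 0.1955 z 0.08
```

```bash
python3 -m inch '-1 .0023 .0279 0 0 0 -.007;-1 .0023 .0279 0 0 0 0;-1 .0023 .0279 0 0 0 0;-1 .0023 .0279 0 0 0 0;-1 .0023 .0279 0 0 0 0;-1 .0023 .0279 0 0 0 0;-1 .0023 .0279 0 0 0 0;-1 0 0 .025 0 0 0;-1 0 0 .025 0 0 0;-1 0 0 .02 0 0 0;-1 0 0 .007 0 0 0;-1 0 0 .003 0 0 0;-1 0 0 .003 0 0 0;-1 0 0 0 0 0 0;-1 0 0 0 0 0 0'
python3 -m inch '.4 0 0 0 0 0 0;.5 0 0 0 0 0 0;.5 0 0 0 0 0 0;.5 0 0 0 0 0 0;.5 0 0 -.02 0 0 0;.5 0 0 -.03 0 0 0;.5 0 0 -.04 0 0 0;.5 0 0 -.035 0 0 0;.8 0 0 0 0 0 0'
python3 -c "
from h import *
plan(.3615,.284,.041,45)"
```

```text
clock: 41.68
tool_pos: [0.5248, 0.0731, 0.0436]
eef_rot: [0.998, 0.061, 0.001, -0.0]
contact_force: [-0.6, 0.7, -0.6]
opening: 0.63
finger_force: 25.0
clock: 42.43
tool_pos: [0.5279, 0.0732, 0.1736]
eef_rot: [0.998, 0.06, 0.006, -0.001]
contact_force: [-0.1, 0.7, 0.2]
opening: 0.806
finger_force: 0.0
t 42.4 q [-0.26  0.68  0.06  1.94 -0.08  0.52 -1.6 ] yaw 6.9 tilt [ 0.006 -0.001] pos [0.5279 0.0732 0.1736] op 0.806 F [-0.1  0.7  0.2] 0.0
turn z -0.665 then shift x 0.0314 y -0.2667 z 0.1406
```

```bash
python3 - <<'E'
from h import *
for n in('top','side'):
    im,hsv,P=grab(n);z=P[...,2]
    m=(z>.05)&(P[...,0]>-.2)&(P[...,0]<.42)&(P[...,1]>.08)&(P[...,1]<.6)
    p=P[m];print(n,len(p))
    for y in np.arange(.1,.6,.05):
        q=p[abs(p[:,1]-y)<.025]
        if len(q)>3: print(round(y,2),len(q),'x',np.percentile(q[:,0],[2,50,98]).round(3),'z',np.percentile(q[:,2],[2,98]).round(3))
E
```

```text
top 4145
0.1 1086 x [0.24  0.345 0.415] z [0.687 0.832]
0.15 30 x [0.322 0.353 0.374] z [0.054 0.069]
0.2 153 x [0.189 0.227 0.245] z [0.074 0.37 ]
0.25 216 x [0.158 0.208 0.38 ] z [0.061 0.368]
0.3 274 x [0.132 0.181 0.389] z [0.054 0.368]
0.35 290 x [0.098 0.149 0.181] z [0.06  0.368]
0.4 311 x [0.066 0.119 0.148] z [0.063 0.367]
0.45 489 x [0.039 0.103 0.162] z [0.061 0.367]
0.5 358 x [-0.056  0.048  0.134] z [0.055 0.369]
0.55 399 x [-0.121  0.006  0.049] z [0.052 0.367]
side 10637
0.1 1880 x [0.199 0.283 0.418] z [0.591 0.714]
0.15 59 x [0.316 0.344 0.368] z [0.051 0.062]
0.2 165 x [0.209 0.227 0.242] z [0.06  0.364]
0.25 552 x [0.19  0.213 0.373] z [0.054 0.364]
0.3 639 x [0.16  0.183 0.382] z [0.052 0.364]
0.35 851 x [0.128 0.154 0.177] z [0.062 0.364]
0.4 841 x [0.096 0.12  0.145] z [0.142 0.364]
0.45 1436 x [0.065 0.093 0.157] z [0.086 0.364]
0.5 1595 x [0.032 0.06  0.135] z [0.066 0.364]
0.55 1580 x [-0.003  0.023  0.049] z [0.062 0.364]
```

```bash
python3 -m inch '1 0 0 0 0 0 -.111;1 0 0 0 0 0 -.111;1 0 0 0 0 0 -.111;1 0 0 0 0 0 -.111;1 0 0 0 0 0 -.111;1 0 0 0 0 0 -.111;1 .0031 -.0267 0 0 0 0;1 .0031 -.0267 0 0 0 0;1 .0031 -.0267 0 0 0 0;1 .0031 -.0267 0 0 0 0;1 .0031 -.0267 0 0 0 0;1 .0031 -.0267 0 0 0 0;1 .0031 -.0267 0 0 0 0;1 .0031 -.0267 0 0 0 0;1 .0031 -.0267 0 0 0 0;1 .0031 -.0267 0 0 0 0;1 0 0 .03 0 0 0;1 0 0 0 0 0 0;1 0 0 0 0 0 0'
python3 - <<'E'
from h import *
plan(.3615,.284,.041,45)
meas([('mug',(.361,.284),0)])
im,_,P=grab('side');z=P[...,2]
c=cv2.resize(im[0:320,160:480],(600,600));cv2.imwrite('pics/mon.png',c[...,::-1])
E
```

```text
clock: 44.12
tool_pos: [0.3557, 0.2818, 0.1361]
eef_rot: [0.924, 0.383, -0.003, 0.001]
contact_force: [-0.6, 0.4, -0.6]
opening: 1.002
finger_force: 0.0
t 44.1 q [-0.76  0.69 -0.03  2.17  0.06  0.29 -1.61] yaw 45.1 tilt [-0.003  0.001] pos [0.3557 0.2818 0.1361] op 1.002 F [-0.6  0.4 -0.6] 0.0
turn z 0.002 then shift x 0.0057 y 0.0026 z 0.1031
top mug None
side mug (array([0.3593, 0.2865]), 70, np.float64(46.7), 24, np.float64(0.059))
```

View pics/mon.png

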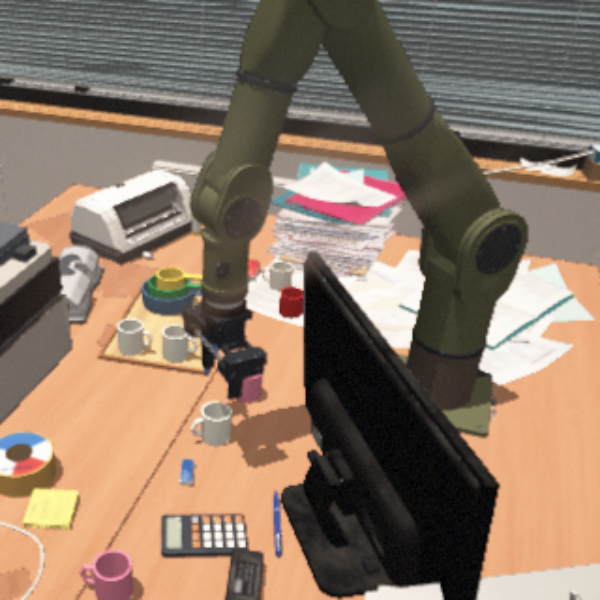

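The gripper hangs clear of the monitor. The mug is at (215,424), and two mugs stand on the tray at (132,337) and (178,345).

```bash
python3 -m inch '1 .005 .002 .03 0 0 0;1 0 0 .03 0 0 0;1 0 0 .03 0 0 0;1 0 0 0 0 0 0;1 0 0 0 0 0 0'
python3 -c "
from h import *
plan(.3605,.284,.041,45)"
```

```text
clock: 44.68
tool_pos: [0.362, 0.2844, 0.0476]
eef_rot: [0.924, 0.383, -0.001, 0.001]
contact_force: [-0.0, 0.8, 0.6]
opening: 0.997
finger_force: 0.0
t 44.7 q [-0.76  0.88 -0.01  2.19  0.07  0.08 -1.62] yaw 45.0 tilt [-0.001  0.001] pos [0.362  0.2844 0.0476] op 0.997 F [-0.   0.8  0.6] 0.0
turn z 0.0 then shift x -0.0013 y -0.0008 z 0.0146
```

```bash
python3 -m inch '-1 0 0 0 0 0 0;-1 0 0 0 0 0 0;-1 0 0 0 0 0 0;-1 0 0 0 0 0 0;-1 0 0 0 0 0 0;-1 0 0 0 0 0 0;-1 0 0 -.01 0 0 0;-1 0 0 -.03 0 0 0;-1 0 0 -.035 0 0 0;-1 0 0 -.035 0 0 0' 25
python3 -m inch '-1 -.0006 .03 0 0 0 0;-1 -.0006 .03 0 0 0 0;-1 -.0006 .03 0 0 0 0;-1 -.0006 .03 0 0 0 0;-1 -.0006 .03 0 0 0 0;-1 -.0006 .03 0 0 0 0;-1 -.0006 .03 0 0 0 0;-1 -.0006 .03 0 0 0 0;-1 -.0006 .03 0 0 0 0;-1 -.0006 .03 0 0 0 0;-1 -.0006 .03 0 0 0 0;-1 -.0006 .03 0 0 0 0;-1 -.0006 .03 0 0 0 0'
python3 -m inch '-1 0 0 0 0 0 -.12;-1 0 0 0 0 0 -.12;-1 0 0 0 0 0 -.12;-1 0 0 0 0 0 -.12;-1 0 0 0 0 0 -.12;-1 0 0 0 0 0 -.12;-1 0 0 0 0 0 -.12;-1 0 0 0 0 0 -.12;-1 0 0 0 0 0 -.12;-1 0 0 0 0 0 -.12;-1 0 0 0 0 0 -.12;-1 0 0 0 0 0 -.12;-1 0 0 0 0 0 -.12;-1 0 0 0 0 0 -.12;-1 0 0 0 0 0 -.12;-1 0 0 0 0 0 -.12;-1 0 0 0 0 0 -.12;-1 0 0 0 0 0 -.12;-1 0 0 0 0 0 -.12;-1 0 0 0 0 0 -.12'
python3 -m inch '-1 0 0 0 0 0 -.075;-1 0 0 0 0 0 0;-1 0 0 0 0 0 0'
python3 - <<'E'
from h import *
plan(.6324,.0033,.0616,186.8)
meas([('mug',(.621,.0857),.006),('mug',(.5234,.0729),.006),('L',(.622,-.125),.006)])
E
```

```text
clock: 45.52
tool_pos: [0.3611, 0.2848, 0.159]
eef_rot: [0.924, 0.383, -0.001, 0.0]
contact_force: [0.7, 0.6, -1.5]
opening: 0.632
finger_force: 25.0
clock: 46.6
tool_pos: [0.6326, 0.0032, 0.1581]
eef_rot: [0.924, 0.383, -0.001, -0.0]
contact_force: [0.3, 0.9, -2.8]
opening: 0.632
finger_force: 25.0
clock: 48.27
tool_pos: [0.6319, 0.0038, 0.1579]
eef_rot: [-0.026, 1.0, -0.001, -0.001]
contact_force: [-0.4, -0.5, -2.2]
opening: 0.634
finger_force: 25.0
clock: 48.52
tool_pos: [0.6321, 0.0041, 0.1577]
eef_rot: [-0.059, 0.998, -0.0, -0.0]
contact_force: [0.0, 0.5, -2.4]
opening: 0.637
finger_force: 25.0
t 48.5 q [ 0.34  0.93 -0.81  1.6   0.79  0.97  0.94] yaw 186.8 tilt [-0. -0.] pos [0.6321 0.0041 0.1577] op 0.637 F [ 0.   0.5 -2.4] 25.0042921572458
turn z -0.001 then shift x -0.0002 y -0.0008 z 0.1041
top mug (array([0.6241, 0.0835]), 32, np.float64(-176.9), 10, np.float64(0.065))
top mug (array([0.5272, 0.0702]), 42, np.float64(-175.2), 11, np.float64(0.066))
top L (array([ 0.6247, -0.1298]), 23, np.float64(-176.4), 20, np.float64(0.049))
side mug (array([0.6191, 0.0894]), 53, np.float64(-176.5), 20, np.float64(0.065))
side mug (array([0.5224, 0.0761]), 53, np.float64(-174.3), 26, np.float64(0.065))
side L (array([ 0.6141, -0.1378]), 53, np.float64(104.0), 84, np.float64(0.048))
```

```bash
python3 -m inch '-1 0 0 .025 0 0 0;-1 0 0 .025 0 0 0;-1 0 0 .025 0 0 0;-1 0 0 .018 0 0 0;-1 0 0 .006 0 0 0;-1 0 0 .004 0 0 0;-1 0 0 .002 0 0 0;-1 0 0 0 0 0 0;-1 0 0 0 0 0 0'
python3 -c "
from h import *
plan(.6324,.0033,.0616,186.8)"
python3 -m inch '.4 0 0 0 0 0 0;.45 0 0 0 0 0 0;.45 0 0 0 0 0 0;.45 0 0 0 0 0 0;.45 0 0 -.02 0 0 0;.45 0 0 -.03 0 0 0;.45 0 0 -.04 0 0 0;.45 0 0 -.035 0 0 0;.8 0 0 0 0 0 0'
python3 - <<'E'
from h import *
for n in('top','side'):
    im,hsv,P=grab(n);z=P[...,2]
    m=(z>.085)&(z<.3)&(P[...,0]>.2)&(P[...,0]<.56)&(P[...,1]<-.2)&(P[...,1]>-.65)
    p=P[m];print(n,len(p))
    for x in np.arange(.26,.56,.03):
        q=p[abs(p[:,0]-x)<.015]
        if len(q)>3: print(round(x,2),len(q),'y',np.percentile(q[:,1],[2,90,98]).round(3),'z',np.percentile(q[:,2],[2,50,98]).round(3))
meas([('mug',(.398,-.301),0),('mug',(.632,.003),.006)])
plan(.3985,-.301,.05,181)
E
```

```text
clock: 49.37
tool_pos: [0.6319, 0.0042, 0.0551]
eef_rot: [-0.06, 0.998, -0.001, -0.001]
contact_force: [-6.2, -1.8, 8.2]
opening: 0.64
finger_force: 25.0
t 49.4 q [ 0.29  1.06 -0.72  1.65  0.92  0.81  0.84] yaw 186.8 tilt [-0.001 -0.001] pos [0.6319 0.0042 0.0551] op 0.64 F [-6.2 -1.8  8.2] 24.97750137699768
turn z 0.001 then shift x -0.0004 y -0.0009 z 0.0015
clock: 50.12
tool_pos: [0.6367, 0.0068, 0.1852]
eef_rot: [-0.06, 0.998, 0.001, 0.006]
contact_force: [0.4, 1.0, 0.1]
opening: 0.778
finger_force: 0.0
top 5026
0.26 643 y [-0.644 -0.396 -0.383] z [0.1   0.175 0.205]
0.29 635 y [-0.644 -0.404 -0.393] z [0.1   0.175 0.197]
0.32 607 y [-0.644 -0.407 -0.399] z [0.101 0.175 0.188]
0.35 595 y [-0.64  -0.415 -0.403] z [0.14  0.176 0.189]
0.38 567 y [-0.647 -0.434 -0.417] z [0.158 0.176 0.194]
0.41 505 y [-0.644 -0.445 -0.43 ] z [0.163 0.176 0.189]
0.44 468 y [-0.644 -0.448 -0.435] z [0.123 0.167 0.183]
0.47 118 y [-0.635 -0.445 -0.438] z [0.122 0.161 0.181]
side 2059
0.26 252 y [-0.642 -0.387 -0.379] z [0.096 0.167 0.197]
0.29 244 y [-0.644 -0.393 -0.384] z [0.095 0.167 0.185]
0.32 250 y [-0.617 -0.397 -0.392] z [0.088 0.167 0.182]
0.35 256 y [-0.635 -0.398 -0.39 ] z [0.089 0.168 0.187]
0.38 274 y [-0.645 -0.396 -0.388] z [0.09  0.17  0.193]
0.41 224 y [-0.636 -0.402 -0.395] z [0.09  0.165 0.181]
0.44 149 y [-0.641 -0.409 -0.404] z [0.089 0.157 0.177]
0.47 19 y [-0.519 -0.438 -0.429] z [0.091 0.159 0.175]
top mug None
top mug (array([0.6327, 0.0013]), 26, np.float64(-175.0), 9, np.float64(0.066))
side mug (array([ 0.3968, -0.2982]), 28, np.float64(2.9), 21, np.float64(0.059))
side mug (array([0.6277, 0.0073]), 48, np.float64(-177.5), 24, np.float64(0.065))
t 50.3 q [ 0.34  0.91 -0.83  1.59  0.76  1.    0.96] yaw 186.9 tilt [-0.    -0.001] pos [0.6321 0.004  0.1768] op 0.899 F [ 0.3  0.6 -0.9] 0.0
turn z 0.103 then shift x 0.2389 y -0.3009 z 0.1348
```

```bash
python3 -m inch '1 0 0 0 0 0 .1168;1 0 0 0 0 0 .1168;1 0 0 0 0 0 .1168;1 0 0 0 0 0 .1168;1 0 0 0 0 0 .1168;1 0 0 0 0 0 .1168;1 0 0 0 0 0 .1168;1 0 0 0 0 0 .1168;1 0 0 0 0 0 .1168;1 0 0 0 0 0 .1168;1 0 0 0 0 0 .1168;1 0 0 0 0 0 .1168;1 0 0 0 0 0 .1168;1 0 0 0 0 0 .1168;1 0 0 0 0 0 .1168;1 0 0 0 0 0 .1168;1 0 0 0 0 0 .1168;1 0 0 0 0 0 .1168;1 0 0 0 0 0 .1168;1 0 0 0 0 0 .1168'
python3 -m inch '1 -.0296 0 0 0 0 0;1 -.0296 0 0 0 0 0;1 -.0296 0 0 0 0 0;1 -.0296 0 0 0 0 0;1 -.0296 0 0 0 0 0;1 -.0296 0 0 0 0 0;1 -.0296 0 0 0 0 0;1 -.0296 0 0 0 0 0;1 -.0296 0 0 0 0 0;1 -.0296 0 0 0 0 0;1 -.0296 0 0 0 0 0;1 -.0296 0 0 0 0 0;1 -.0296 -.003 0 0 0 0;1 0 0 0 0 0 0;1 0 0 0 0 0 0'
python3 - <<'E'
from h import *
plan(.3985,-.301,.053,53)
meas([('mug',(.398,-.301),0)])
E
```

```text
clock: 51.98
tool_pos: [0.6316, 0.0043, 0.1758]
eef_rot: [0.896, 0.444, -0.002, -0.0]
contact_force: [0.2, 0.2, -0.4]
opening: 0.997
finger_force: 0.0
clock: 53.23
tool_pos: [0.3966, -0.3024, 0.1765]
eef_rot: [0.896, 0.445, -0.001, -0.001]
contact_force: [-0.0, 0.1, 0.4]
opening: 1.001
finger_force: 0.0
t 53.2 q [ 0.73  0.65 -0.27  2.01  0.33  0.53 -0.43] yaw 52.8 tilt [-0.001 -0.001] pos [ 0.3966 -0.3024  0.1765] op 1.001 F [-0.   0.1  0.4] 0.0
turn z -0.004 then shift x 0.0022 y 0.0007 z 0.1315
top mug (array([ 0.4018, -0.3051]), 31, np.float64(5.9), 58, np.float64(0.06))
side mug (array([ 0.3951, -0.2991]), 31, np.float64(2.1), 26, np.float64(0.058))
```

```bash
python3 -m inch '1 .002 .001 .03 0 0 0;1 0 0 .03 0 0 0;1 0 0 .025 0 0 0;1 0 0 .025 0 0 0;1 0 0 .02 0 0 0;1 0 0 0 0 0 0'
python3 -m inch '-1 0 0 0 0 0 0;-1 0 0 0 0 0 0;-1 0 0 0 0 0 0;-1 0 0 0 0 0 0;-1 0 0 0 0 0 0;-1 0 0 0 0 0 0;-1 0 0 0 0 0 0' 25
python3 -m inch '-1 0 0 -.01 0 0 0;-1 0 0 -.03 0 0 0;-1 0 0 -.035 0 0 0;-1 0 0 -.035 0 0 0;-1 0 0 -.025 0 0 0;-1 0 0 0 0 0 0'
python3 -c "
from h import *
plan(.5331,-.0085,.0616,53)"
```

```text
clock: 53.83
tool_pos: [0.4007, -0.2971, 0.0444]
eef_rot: [0.894, 0.448, -0.001, -0.003]
contact_force: [0.4, 0.4, -0.5]
opening: 1.001
finger_force: 0.0
clock: 54.42
tool_pos: [0.4014, -0.3005, 0.0486]
eef_rot: [0.895, 0.446, 0.0, 0.001]
contact_force: [-0.3, -0.1, 6.0]
opening: 0.618
finger_force: 24.9
clock: 54.92
tool_pos: [0.4029, -0.3015, 0.1877]
eef_rot: [0.895, 0.446, 0.002, 0.004]
contact_force: [0.1, -0.4, -1.5]
opening: 0.615
finger_force: 24.9
t 54.9 q [ 0.73  0.64 -0.29  2.    0.34  0.55 -0.44] yaw 53.0 tilt [0.002 0.004] pos [ 0.4029 -0.3015  0.1877] op 0.615 F [ 0.1 -0.4 -1.5] 24.92010589658065
turn z 0.0 then shift x 0.3124 y -0.0723 z 0.1341
```

```bash
python3 - <<'E'
from h import *
meas([('mug',(.402,-.3015),.139)])
im,_,P=grab('side');a=cv2.resize(im[90:180,270:370],None,fx=4,fy=4,interpolation=cv2.INTER_CUBIC)
im,_,P=grab('top');b=cv2.resize(im[170:260,320:420],None,fx=4,fy=4,interpolation=cv2.INTER_CUBIC)
cv2.imwrite('pics/m4.png',np.hstack([a,b])[...,::-1])
E
```

```text
top mug (array([ 0.4024, -0.3055]), 17, np.float64(2.0), 14, np.float64(0.199))
side mug (array([ 0.4021, -0.3003]), 27, np.float64(134.0), 40, np.float64(0.197))
```

View pics/m4.png

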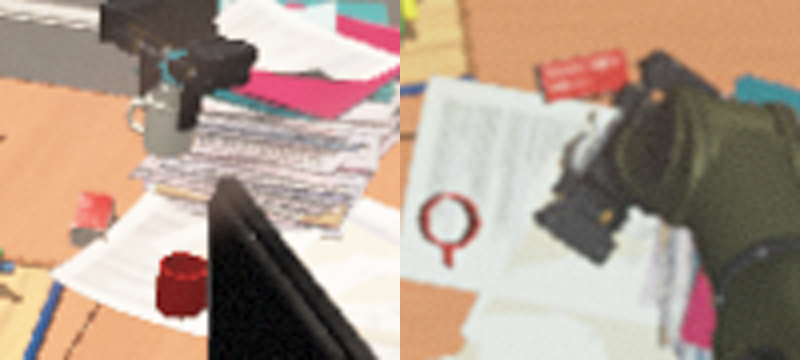

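The mug is held centred and upright at (165,125), with its handle at the left.

```bash
python3 -m inch '-1 .0284 -.0066 0 0 0 0;-1 .0284 -.0066 0 0 0 0;-1 .0284 -.0066 0 0 0 0;-1 .0284 -.0066 0 0 0 0;-1 .0284 -.0066 0 0 0 0;-1 .0284 -.0066 0 0 0 0;-1 .0284 -.0066 0 0 0 0;-1 .0284 -.0066 0 0 0 0;-1 .0284 -.0066 0 0 0 0;-1 .0284 -.0066 0 0 0 0;-1 .0284 -.0066 0 0 0 0'
python3 -m inch '-1 0 0 0 0 0 -.12;-1 0 0 0 0 0 -.12;-1 0 0 0 0 0 -.12;-1 0 0 0 0 0 -.12;-1 0 0 0 0 0 -.12;-1 0 0 0 0 0 -.12;-1 0 0 0 0 0 -.12;-1 0 0 0 0 0 -.12;-1 0 0 0 0 0 -.12;-1 0 0 0 0 0 -.12;-1 0 0 0 0 0 -.12;-1 0 0 0 0 0 -.12;-1 0 0 0 0 0 -.12;-1 0 0 0 0 0 -.12;-1 0 0 0 0 0 -.12;-1 0 0 0 0 0 -.12;-1 0 0 0 0 0 -.12;-1 0 0 0 0 0 -.12;-1 0 0 0 0 0 -.12;-1 0 0 0 0 0 -.12'
python3 -c "
from h import *
plan(.5331,-.0085,.0616,237.8)"
```

```text
clock: 56.03
tool_pos: [0.5298, -0.0054, 0.1808]
eef_rot: [0.895, 0.447, -0.002, -0.001]
contact_force: [0.7, -0.4, -0.9]
opening: 0.616
finger_force: 24.9
clock: 57.7
tool_pos: [0.5295, -0.007, 0.1807]
eef_rot: [-0.095, 0.995, 0.0, -0.002]
contact_force: [0.2, -0.4, -1.4]
opening: 0.618
finger_force: 24.9
t 57.7 q [ 0.43  0.81 -0.88  1.9   0.83  0.86  0.87] yaw 190.9 tilt [ 0.    -0.002] pos [ 0.5295 -0.007   0.1807] op 0.618 F [ 0.2 -0.4 -1.4] 24.915975560650736
turn z -0.818 then shift x -0.0007 y -0.0039 z 0.1271
```

```bash
python3 -m inch '-1 0 0 0 0 0 -.117;-1 0 0 0 0 0 -.117;-1 0 0 0 0 0 -.117;-1 0 0 0 0 0 -.117;-1 0 0 0 0 0 -.117;-1 0 0 0 0 0 -.117;-1 0 0 0 0 0 -.116;-1 0 0 0 0 0 0;-1 0 0 0 0 0 0'
python3 - <<'E'
from h import *
plan(.5331,-.0085,.0616,237.8)
meas([('mug',(.53,-.007),.133),('mug',(.525,.073),.006),('mug',(.63,.004),.006)])
E
```

```text
clock: 58.45
tool_pos: [0.5298, -0.0069, 0.1811]
eef_rot: [-0.479, 0.878, 0.001, -0.001]
contact_force: [-0.3, 0.2, -2.2]
opening: 0.617
finger_force: 24.9
t 58.5 q [ 0.52  0.88 -1.07  1.89  0.95  0.99  1.57] yaw 237.3 tilt [ 0.001 -0.001] pos [ 0.5298 -0.0069  0.1811] op 0.617 F [-0.3  0.2 -2.2] 24.919933671805836
turn z -0.009 then shift x -0.0004 y -0.0037 z 0.1275
top mug None
top mug (array([0.5271, 0.0704]), 40, np.float64(-174.7), 14, np.float64(0.067))
top mug (array([0.6324, 0.0013]), 36, None, 1, np.float64(0.073))
side mug (array([ 0.5285, -0.0015]), 51, np.float64(178.0), 49, np.float64(0.191))
side mug (array([0.5214, 0.0761]), 56, np.float64(-176.4), 23, np.float64(0.065))
side mug (array([0.6283, 0.0083]), 44, np.float64(-171.8), 28, np.float64(0.065))
```

```bash
python3 -m inch '-1 0 -.0037 .03 0 0 -.009;-1 0 0 .03 0 0 0;-1 0 0 .025 0 0 0;-1 0 0 .02 0 0 0;-1 0 0 .012 0 0 0;-1 0 0 .006 0 0 0;-1 0 0 .004 0 0 0;-1 0 0 .001 0 0 0;-1 0 0 0 0 0 0;-1 0 0 0 0 0 0'
python3 -c "
from h import *
plan(.5331,-.0085,.0616,237.8)"
python3 -m inch '.35 0 0 0 0 0 0;.45 0 0 0 0 0 0;.45 0 0 0 0 0 0;.45 0 0 0 0 0 0;.45 0 0 -.02 0 0 0;.45 0 0 -.03 0 0 0;.45 0 0 -.04 0 0 0;.45 0 0 -.04 0 0 0;.45 -.035 -.02 0 0 0 .12;.45 -.035 -.02 0 0 0 .12;.45 -.035 -.02 0 0 0 .12;.45 -.035 -.02 0 0 0 .12;0 0 0 0 0 0 .12;0 0 0 0 0 0 0'
python3 - <<'E'
from h import *
plan(.5331,-.0085,.0616,7)
meas([('mug',(.622,.086),.006),('mug',(.525,.073),.006),('mug',(.63,.004),.006),('mug',(.533,-.0085),.006),('L',(.621,-.123),.006),('M',(.621,-.123),.01),('S',(.618,-.133),.014)])
im,_,P=grab('top');cv2.imwrite('pics/t9.png',cv2.resize(im[120:240,230:390],None,fx=5,fy=5,interpolation=cv2.INTER_CUBIC)[...,::-1])
E
```

```text
clock: 59.38
tool_pos: [0.5344, -0.0087, 0.0555]
eef_rot: [-0.484, 0.875, -0.0, 0.001]
contact_force: [0.2, 0.6, -1.7]
opening: 0.615
finger_force: 24.9
t 59.4 q [ 0.44  1.06 -0.92  1.95  1.22  0.83  1.39] yaw 237.9 tilt [-0.     0.001] pos [ 0.5344 -0.0087  0.0555] op 0.615 F [ 0.2  0.6 -1.7] 24.920266670074795
turn z 0.002 then shift x 0.0005 y 0.0012 z 0.0019
clock: 60.55
tool_pos: [0.6873, 0.0414, 0.1847]
eef_rot: [-0.202, 0.979, 0.0, 0.001]
contact_force: [-1.2, -0.7, 0.7]
opening: 0.597
finger_force: 0.0
t 60.5 q [ 0.28  0.99 -0.91  1.39  0.8   1.15  1.25] yaw 203.3 tilt [0.    0.001] pos [0.6873 0.0414 0.1847] op 0.597 F [-1.2 -0.7  0.7] 0.0
turn z -2.856 then shift x -0.1592 y 0.0307 z 0.1311
top mug (array([0.624 , 0.0835]), 44, np.float64(-177.9), 10, np.float64(0.069))
top mug (array([0.5272, 0.07  ]), 43, np.float64(-172.9), 14, np.float64(0.067))
top mug (array([0.6324, 0.0014]), 44, np.float64(-174.1), 10, np.float64(0.068))
top mug (array([ 0.5365, -0.0091]), 45, np.float64(-176.4), 16, np.float64(0.068))
top L (array([ 0.6245, -0.1293]), 35, np.float64(-176.8), 23, np.float64(0.05))
top M (array([ 0.6222, -0.1287]), 28, np.float64(-175.7), 49, np.float64(0.065))
top S None
side mug (array([0.6193, 0.0901]), 48, np.float64(-175.1), 20, np.float64(0.065))
side mug (array([0.523 , 0.0771]), 51, np.float64(-170.6), 31, np.float64(0.065))
side mug (array([0.6284, 0.0074]), 48, np.float64(-174.3), 26, np.float64(0.064))
side mug (array([ 0.5314, -0.0029]), 48, np.float64(133.0), 40, np.float64(0.064))
side L (array([ 0.6158, -0.1384]), 71, np.float64(107.0), 96, np.float64(0.048))
side M (array([ 0.6168, -0.1182]), 68, np.float64(-169.0), 40, np.float64(0.064))
side S (array([ 0.6161, -0.1306]), 51, np.float64(-172.6), 44, np.float64(0.078))
```

View pics/t9.png

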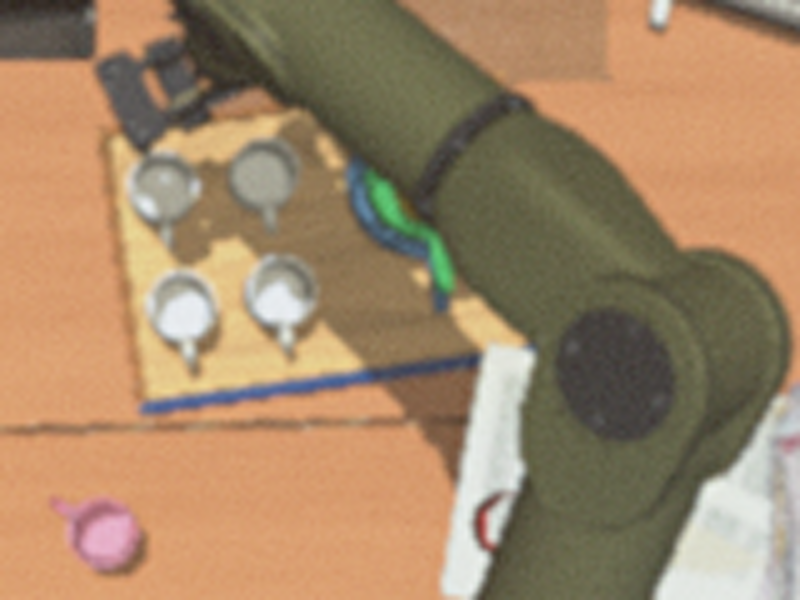

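All four mugs stand on the tray with handles forward, at (164,185), (264,175), (182,308) and (281,290). Now I'll pinch the two upper bowl handles together, in line with the tray axis, to undo the knock.

```bash
python3 -m inch '.1 0 0 0 0 0 .096;.1 0 0 0 0 0 .096;.1 0 0 0 0 0 .096;.1 .0245 -.0261 0 0 0 0;.1 .0245 -.0261 0 0 0 0;.1 .0245 -.0261 0 0 0 0;.1 .0245 -.0261 0 0 0 0;.1 .0245 -.0261 0 0 0 0;.1 .0245 -.0261 0 0 0 0;.1 0 0 .02 0 0 0;.1 0 0 .02 0 0 0;.1 0 0 0 0 0 0;.1 0 0 0 0 0 0'
python3 - <<'E'
from h import *
plan(.5594,-.1318,.074,186.8)
im,_,P=grab('side');cv2.imwrite('pics/s9.png',cv2.resize(im[110:220,180:320],None,fx=5,fy=5,interpolation=cv2.INTER_CUBIC)[...,::-1])
E
```

```text
clock: 61.78
tool_pos: [0.5577, -0.1333, 0.1445]
eef_rot: [-0.063, 0.998, 0.0, -0.001]
contact_force: [0.4, 0.4, 0.5]
opening: 0.547
finger_force: 0.0
t 61.8 q [ 0.61  0.89 -0.83  1.8   0.86  0.86  1.06] yaw 187.2 tilt [ 0.    -0.001] pos [ 0.5577 -0.1333  0.1445] op 0.547 F [0.4 0.4 0.5] 0.0
turn z 0.007 then shift x -0.0019 y 0.0013 z 0.0785
```

View pics/s9.png

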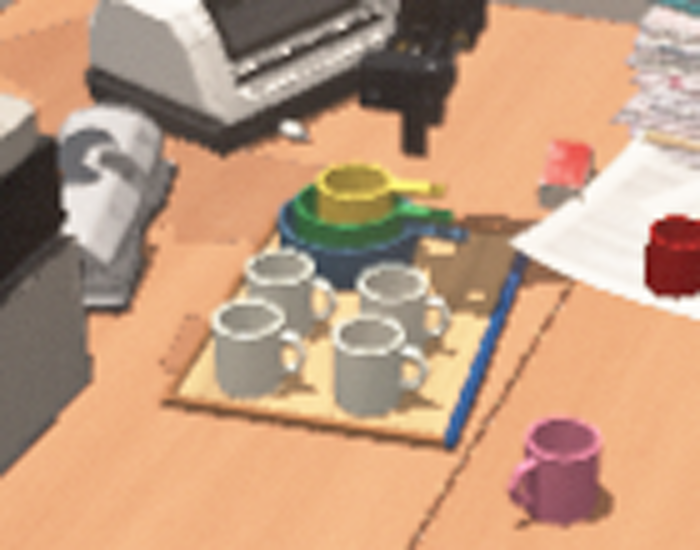

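The side view shows all four mugs upright, with the bowl stack flat behind them. The yellow, green and blue handles are slightly fanned out, ending at (440,188), (450,215) and (462,234).

```bash
python3 -m inch '.1 -.001 .001 .025 0 0 .007;.1 0 0 .025 0 0 0;.1 0 0 .018 0 0 0;.1 0 0 .01 0 0 0;.1 0 0 0 0 0 0;-.4 0 0 0 0 0 0;-.6 0 0 0 0 0 0;-1 0 0 0 0 0 0;-1 0 0 0 0 0 0;-1 0 0 0 0 0 0;-1 0 0 0 0 0 0;-1 0 0 0 0 0 0;-1 0 0 0 0 0 0;-1 0 0 0 0 0 0' 20
python3 -c "
from h import *
plan(.5594,-.1318,.074,186.8)"
python3 -m inch '-.5 0 0 0 0 0 0;-.2 0 0 0 0 0 0;.1 0 0 0 0 0 0;.1 0 0 0 0 0 0;.1 0 0 -.02 0 0 0;.1 0 0 -.03 0 0 0;.1 0 0 -.04 0 0 0;.1 0 0 -.04 0 0 0;0 .035 .02 0 0 0 0;0 .035 .02 0 0 0 0;0 .035 .02 0 0 0 0;0 .035 .02 0 0 0 0;0 .035 .02 0 0 0 0;0 0 0 0 0 0 0;0 0 0 0 0 0 0'
python3 - <<'E'
from h import *
plan(.5594,-.1318,.074,186.8)
meas([('mug',(.622,.086),.006),('mug',(.525,.073),.006),('mug',(.63,.004),.006),('mug',(.533,-.0065),.006),('L',(.621,-.123),.006),('M',(.621,-.123),.01),('S',(.618,-.126),.014)])
im,_,P=grab('top');cv2.imwrite('pics/t10.png',cv2.resize(im[125:225,240:380],None,fx=5,fy=5,interpolation=cv2.INTER_CUBIC)[...,::-1])
E
```

```text
clock: 63.0
tool_pos: [0.5604, -0.1325, 0.0673]
eef_rot: [-0.058, 0.998, -0.0, 0.0]
contact_force: [-1.1, -1.5, 5.6]
opening: 0.152
finger_force: 20.0
t 63.0 q [ 0.56  1.   -0.74  1.82  1.    0.74  0.94] yaw 186.6 tilt [-0.  0.] pos [ 0.5604 -0.1325  0.0673] op 0.152 F [-1.1 -1.5  5.6] 19.988237153738737
turn z -0.003 then shift x 0.0009 y 0.0008 z 0.0013
clock: 64.25
tool_pos: [0.3723, -0.0529, 0.1969]
eef_rot: [-0.06, 0.998, -0.001, -0.001]
contact_force: [0.3, 0.5, 0.1]
opening: 0.504
finger_force: 0.0
t 64.2 q [ 0.57  0.61 -0.87  2.31  0.89  0.6   0.7 ] yaw 186.9 tilt [-0.001 -0.001] pos [ 0.3723 -0.0529  0.1969] op 0.504 F [0.3 0.5 0.1] 0.0
turn z 0.002 then shift x -0.1764 y -0.1005 z 0.1309
top mug (array([0.624 , 0.0833]), 44, np.float64(-175.6), 10, np.float64(0.068))
top mug (array([0.527 , 0.0701]), 47, np.float64(179.6), 15, np.float64(0.066))
top mug (array([0.6327, 0.0016]), 44, np.float64(-174.3), 11, np.float64(0.067))
top mug (array([ 0.5365, -0.0092]), 40, np.float64(-175.7), 11, np.float64(0.068))
top L (array([ 0.625 , -0.1284]), 103, np.float64(-176.3), 19, np.float64(0.049))
top M (array([ 0.6237, -0.1274]), 79, np.float64(169.9), 67, np.float64(0.066))
top S (array([ 0.619 , -0.1292]), 64, np.float64(-175.7), 89, np.float64(0.082))
side mug (array([0.6185, 0.0895]), 48, np.float64(-177.0), 20, np.float64(0.065))
side mug (array([0.5218, 0.0765]), 52, np.float64(-172.7), 30, np.float64(0.065))
side mug (array([0.6289, 0.0069]), 44, np.float64(-174.6), 26, np.float64(0.064))
side mug (array([ 0.5326, -0.0038]), 42, np.float64(175.9), 41, np.float64(0.064))
side L (array([ 0.6194, -0.1374]), 72, np.float64(111.3), 98, np.float64(0.048))
side M (array([ 0.6195, -0.1219]), 53, np.float64(-174.8), 42, np.float64(0.062))
side S (array([ 0.6145, -0.1228]), 44, np.float64(-177.0), 44, np.float64(0.079))
```

View pics/t10.png

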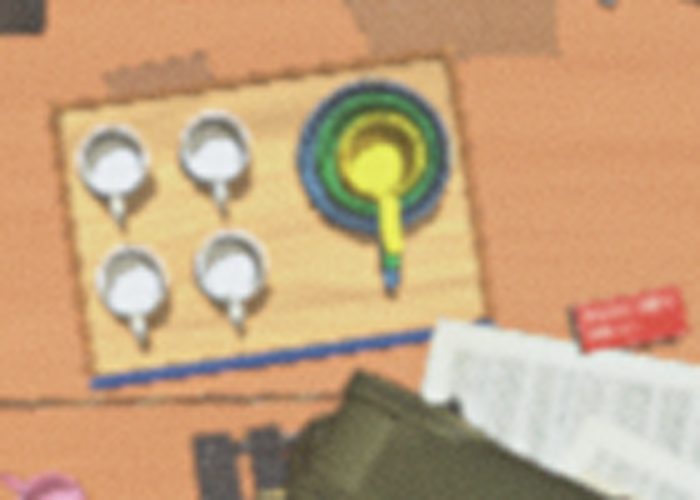

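Everything is in place: the stack is flat with its handles together at (390,240), and the four mugs have their handles towards the blue edge. I'm handing in.

```bash
python3 -c "
from plant import *
print(r.finish_job())"
```

```text
the job is handed in; nothing more can be done
None
```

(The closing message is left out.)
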